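Flip a pet carrier latch back-side up in a two-lane turn-over jig

ROBOT

A 6-joint arm with a two-finger parallel gripper is mounted at the origin on the work surface. World frame = base frame: x ahead of the robot, y to its left, z up, the work surface at z = 0. Lengths are in m, angles in rad, forces in N, time in s.
With the tool pointing down it reaches from about 0.35 to 0.725 m from the base axis. Payload 4.3 kg.
Tool frame: the origin (TCP) lies at the very end of the fingers, on their centre line; the grasp point (between the pads) lies 19 mm behind it (grip_depth is the distance from the TCP to the grasp point, in m); z points along the fingers, y is the direction in which the jaws open and shut (so a half turn about z gives the same grasp; the last joint's range is limited). The gripper opens to 85 mm and grips with 20 to 120 N. Pads are 22 mm wide; open, the fingers measure 114 mm over their backs; the gripper's body (76 mm by 85 mm) begins 54 mm behind the grasp point. The pads swing forward as they close: fully open they stand 13 mm farther back than shut.
Start: joints at [1.21, 0.377, 0.081, 1.274, 0, 1.46], TCP at [0.143, 0.557, 0.231] pointing down, gripper open.
Joint ranges: [-2.72, 2.72], [-0.84, 1.66], [-1.02, 1.22], [-1.77, 2.12], [-1.37, 1.28], [-3.14, 3.14]. Speed limits (rad/s): [2.57, 2.57, 3.14, 3.14, 3.14, 3.14].

INTERFACE

Orientations are given as a 3x3 rotation matrix whose columns are the frame's x, y, z axes.
In Python, from bench import * gives the robot as it stands.
- The arm moves only by the tool jog_arm, never from a script. Its argument "steps" is a list that holds one entry, the list of rows, each a list of 4 numbers: the shift along the world's x, y, z in mm, then the turn about the world's z in rad. In form: [[[x, y, z, turn], ...]]. A call has 1 to 20 rows; each row is the pose to reach, as a shift and turn from the pose commanded when the call began; what a row does not reach only later rows make up. A row lasts 1/10 s, in which the tool goes at most 50 mm and 8.59 degrees, less where a joint would pass 70% of its speed; a pose out of reach is approached as far as the arm can. A call with a gripper value outside its range is refused whole. "grip" is the finger opening in mm, from 0 to 85.4, set as the call begins (left out, the last holds). The fingers move at their own pace and stop on an object; "force" is the grip in N (left out, the last holds). Time passes only in rows, so rows that repeat a pose let the fingers close. It gives the time, the measured TCP pose, the force and the opening at its end, in the units of the state.
- observe(): the state, without advancing time (a new reading comes with each control period).
- camera(name): name is "scene" or "top"; returns the picture (400x640x3 uint8, red, green, blue); there is no depth.
- get_calibration(name): a dict with "fovy" (degrees; the focal length in pixels is half the picture's height over the tangent of half this angle, whatever the lens; pixels are square), "cx", "cy" (the principal point, pixels), "k1" (the pictures are not rectified: a ray, as slopes to the right and down, at radius r is drawn at 1 + k1 r^2 times it, then the intrinsics apply), "R" (3x3) and "t" (3): a world point X has camera coordinates R X + t. Camera axes: x right, y down, z forward; pixel columns grow to the right and rows downward; lengths in m; the calibration is good to about 2 mm. A picture is of the moment at which its call begins. get_calibration takes no time and is no camera call.
- job_done(): hands the job in, once; it reports no verdict.
The state is a dict: "time_s": time; "qpos": joint angles; "qd": joint speeds; "joint_efforts": joint torques, N m; "tcp_pos": TCP position; "eef_rot": TCP orientation; "ft_force": force on the tool from outside, world axes, zero at the start; "wrist_torque": the same for the moment, N m; "grip_width": opening from 0.0 (shut) to 1.0 (fully open).
Only numpy, scipy, OpenCV 4.12 (cv2) and the standard library are available. Lean on these libraries where they do the work, as an engineer would, in place of code of your own. Each camera call takes 0.05 s, during which the arm holds its last target.

TASK

One carrier latch already waits back-up in one of the two white nests of the flip jig. Lay the loose latch face-up, bolt away from the hinge, fully home in the leaf's rubber pocket that serves the empty nest, swing the leaf all the way over by its bar handle so the latch drops face-down into that nest, then swing the leaf back onto its rest, leaving the latch flat in the nest. Guide the leaf both ways so that it never slams, and leave the waiting latch and the pet things where they are.

Things in the scene. Friction and masses are not known exactly. Their poses are not given: they have to be found in the camera images.
- jig: Flip jig fixed to the bench: grey base plate 150 x 150 mm, its top 12 mm up. Origin on the bench straight below the middle of the hinge pin; y runs along the pin. The base reaches 82 mm to -x (robot side; two white nests) and 68 mm to +x (two rubber-topped posts that carry the open leaf). Two lanes, left (+y) and right (-y), 33 mm either side of the middle.
- leaf (a joint): Hinge angle of the aluminium leaf (124 mm wide, 0.30 kg, turns freely; from upright it falls either way). 0 = closed over the nests, pockets facing down; 2.53 rad = open on the posts (+x side), where it starts, its pockets facing up and towards the robot, tilted 35 degrees from level, outer edge higher.
- leaf_hinge (a point): Middle of the hinge pin, 28 mm above the bench. The pin runs along the jig's y axis; the frame turns with the leaf: it equals the jig's axes when closed, and opening is a positive turn about y.
- leaf_handle (a point): Middle of the round steel bar handle, 10 mm thick, parallel to the hinge pin: 118 mm out from it (-x of leaf_hinge) and 16.5 mm along leaf_hinge z. 76 mm free length between its side arms, 33 mm free gap to the leaf plate's outer edge. Height above the bench 45 mm closed, 82 mm open.
- pocket_left (a point): Floor centre of the leaf's left rubber pocket (it closes over nest_left), 41.75 mm out from the pin. Leaf axes: the pocket opens to -z; -x points away from the hinge. 55.5 x 41.5 mm (54 mm side of the latch across the hinge), 14 mm deep, flared mouth, bolt slot 20 mm wide in the outer end, 33 mm finger gaps in both sides (+y, -y). Friction holds the latch in a steady swing until nearly closed.
- pocket_right (a point): The same for the right pocket, which comes down over nest_right.
- nest_left (a point): Centre of the ledge in the left fixed white nest, 21 mm above the bench; axes are the jig's. Nest 57 x 43 mm, 6 mm deep with flared mouth; its bolt slot is on the -x side (away from the hinge); a recess inside the ledge takes the latch's thumb slide. A latch lying face-down in it has its back 16 mm above this point and stands 10 mm out of the nest.
- nest_right (a point): The same for the right nest.
- latch: The latch to turn over: grey plastic housing 54 (x) x 40 (y) x 16 (z) mm, 60 g. Origin at the centre of its back (the black hollow side with brass spring and screws). +z points out of its face, which bears an orange thumb slide 20 x 14 x 3 mm; an orange bolt 16 mm wide, 12 mm long, 4 to 12 mm above the back, sticks out of the +x end. It starts lying face-up on the bench.
- latch_done: An identical latch, same axes, already lying face-down (back up, bolt away from the hinge) in the left or the right nest: that lane is taken. Leave it there.
- bowl: Steel food bowl, rim diameter 150 mm, 50 mm high; origin at the centre of its foot. Bystander.
- jar: Empty open glass treat jar, diameter 80 mm, 110 mm high; origin at the centre of its foot. Bystander.
- comb: Blue plastic grooming comb lying flat, 170 mm along its x, about 36 mm wide, 8 mm thick; origin at its centre on the bench. Bystander.
- bone: Red hard silicone chew bone, 124 mm along its x, 62 mm wide, 34 mm thick; origin at its centre on the bench. Bystander.
There are look-alikes about, which are no part of the job. What is shaped like the latch but blue or green is not meant.

How it is judged:
On the way, in this order (a step that is already met when the one before it is completed fails the run):
1. the latch lies let go, face-up and fully home in the open leaf's pocket opposite the empty nest ((((distance between latch and pocket_left below 0.0035 m and angle between the z axis of latch and the z axis of pocket_left, either way round below 0.08 rad and angle between the x axis of latch and the x axis of pocket_left, either way round below 0.08 rad) and horizontal distance between latch_done and nest_right below 0.006 m) or ((distance between latch and pocket_right below 0.0035 m and angle between the z axis of latch and the z axis of pocket_right, either way round below 0.08 rad and angle between the x axis of latch and the x axis of pocket_right, either way round below 0.08 rad) and horizontal distance between latch_done and nest_left below 0.006 m)) and value of joint leaf above 2.45 rad and contact force between the fingers and latch below 0.05 N and linear speed of latch below 0.02 m/s and angular speed of latch below 0.3 rad/s), for 0.2 s.
2. the leaf is swung fully over and the latch has dropped face-down into the empty nest (value of joint leaf below 0.06 rad and ((horizontal distance between latch and nest_left below 0.003 m and z of latch in the frame of nest_left between 0.0135 and 0.0185 m) or (horizontal distance between latch and nest_right below 0.003 m and z of latch in the frame of nest_right between 0.0135 and 0.0185 m)) and angle between latch's own z axis and vertical above 3.06 rad and angle between the x axis of latch and the x axis of jig, either way round below 0.08 rad), for 0.2 s.
At the end, for the whole second after the job is handed in: Leaf open on its rest (within 0.08 rad); latch let go and at rest, face-down, flat and square (within 0.08 rad) in the nest that was empty, within 3 mm of its centre sideways and 2.5 mm of its height; waiting latch within 5 mm of where it was (value of joint leaf above 2.45 rad and ((horizontal distance between latch and nest_left below 0.003 m and z of latch in the frame of nest_left between 0.0135 and 0.0185 m) or (horizontal distance between latch and nest_right below 0.003 m and z of latch in the frame of nest_right between 0.0135 and 0.0185 m)) and angle between latch's own z axis and vertical above 3.06 rad and angle between the x axis of latch and the x axis of jig, either way round below 0.08 rad and linear speed of latch below 0.02 m/s and angular speed of latch below 0.3 rad/s and contact force between the fingers and latch below 0.05 N and distance of latch_done from where it was at the start of the episode below 0.005 m); the robot touches nothing.
It fails at once if the leaf slams or is flung (over 4 rad/s) (velocity of joint leaf above 4 rad/s or velocity of joint leaf below -4 rad/s).
It fails at once if the waiting latch is shifted by more than 5 mm (distance of latch_done from where it was at the start of the episode above 0.005 m).
It fails at once if a pet thing is moved by more than 15 mm (distance of any of bowl, jar, comb, bone from where it was at the start of the episode above 0.015 m).
It also fails if it takes over 64 s, if anything falls off the work surface, if the arm or the gripper's body presses on something with over 40 N, if the wrist force passes 120 N, or if a joint passes its speed limit or range.

## Working session

There is one attempt and no reset: what is moved stays moved. The work goes in short steps, Python scripts to look and compute and a tool call to move; the robot and the scene stay as the last step left them, time stands still between calls to the robot, and variables do not carry over. Pictures are saved under pics/ and viewed, and the job is handed in when it is done.

Besides the shell and the picture viewer there is one more tool, called after "Request:" as name([rows], argument=value, ...), one row to a line, values as JSON. jog_arm: Moves the arm, as the interface text tells. Its arguments: {"type":"object","properties":{"steps":{"type":"array"},"grip":{"type":"number"},"force":{"type":"number"}},"required":["steps"]}

```bash
ls; mkdir -p pics; python3 - <<'E'
from bench import *
import cv2
for n in ["scene","top"]:
    im=camera(n); cv2.imwrite(f"pics/{n}0.png",im[:,:,::-1])
    c=get_calibration(n); print(n,c)
print(observe())
E
```

```text
pics
scene {'fovy': 50.8943608670784, 'cx': 323.71906699238286, 'cy': 197.39314918461577, 'k1': -0.08107845281798648, 'R': array([[-0.74701701,  0.66460565, -0.016276  ],
       [ 0.4261167 ,  0.45987632, -0.77906247],
       [-0.51028437, -0.58890839, -0.62673501]]), 't': array([ 0.41905015, -0.18222044,  1.50271862])}
top {'fovy': 55.63613594282024, 'cx': 319.50633218957705, 'cy': 202.7431478489106, 'k1': -0.008124522710718516, 'R': array([[ 0.08638879, -0.99625068, -0.00464359],
       [-0.97296111, -0.08336527, -0.21539944],
       [ 0.21420473,  0.02312612, -0.97651499]]), 't': array([-0.02802457,  0.56743806,  0.93995501])}
{'time_s': 0.1, 'qpos': array([ 1.20971342e+00,  3.78018231e-01,  7.97765634e-02,  1.27442608e+00,
       -2.30359839e-06,  1.46050022e+00]), 'qd': array([ 0.00099697, -0.00100017,  0.00341443, -0.00149557,  0.00056588,
       -0.0016971 ]), 'joint_efforts': array([ 9.67810120e-04, -4.64692712e+01,  2.70582819e+01,  1.20202769e-02,
       -1.56428946e-04,  8.20335799e-06]), 'tcp_pos': array([0.14247731, 0.5564559 , 0.23044482]), 'eef_rot': array([[-9.68717398e-01,  2.48165607e-01, -6.58995106e-04],
       [ 2.48166398e-01,  9.68715836e-01, -1.75155717e-03],
       [ 2.03702749e-04, -1.86030434e-03, -9.99998249e-01]]), 'ft_force': array([ 0.49534661, -0.43253859, -0.16001353]), 'wrist_torque': array([-0.00317547, -0.02186757,  0.01515817]), 'grip_width': 1.0005494371830912}
```

View pics/scene0.png

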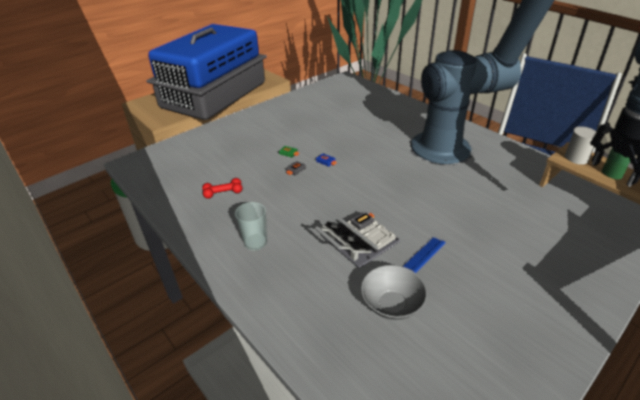

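View pics/top0.png

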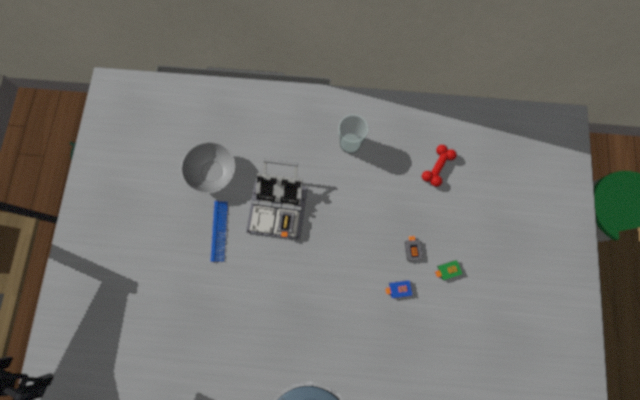

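```bash
cat > h.py <<'E'
import numpy as np, cv2
from bench import *
def K(n):
    c=get_calibration(n); f=200/np.tan(np.radians(c['fovy']/2)); return c,f
def proj(n,X):
    c,f=K(n); X=np.atleast_2d(X); p=X@np.array(c['R']).T+c['t']; s=p[:,:2]/p[:,2:]; r2=(s**2).sum(1,keepdims=True)
    s=s*(1+c['k1']*r2); return s*f+[c['cx'],c['cy']]
def unproj(n,uv,z):
    c,f=K(n); uv=np.atleast_2d(uv).astype(float); d=(uv-[c['cx'],c['cy']])/f; s=d.copy()
    for _ in range(20): s=d/(1+c['k1']*(s**2).sum(1,keepdims=True))
    R=np.array(c['R']); D=np.c_[s,np.ones(len(s))]@R; C=-R.T@np.array(c['t'])
    return C+D*((z-C[2])/D[:,2])[:,None]
def crop(im,x0,y0,w,h,k,name,grid=10):
    c=cv2.resize(im[y0:y0+h,x0:x0+w,::-1],None,fx=k,fy=k,interpolation=cv2.INTER_CUBIC)
    for u in range(x0-x0%grid+grid,x0+w,grid):
        cv2.line(c,((u-x0)*k,0),((u-x0)*k,6),(0,255,255),1); cv2.putText(c,str(u),((u-x0)*k-10,18),0,0.35,(0,255,255),1)
    for v in range(y0-y0%grid+grid,y0+h,grid):
        cv2.line(c,(0,(v-y0)*k),(6,(v-y0)*k),(0,255,255),1); cv2.putText(c,str(v),(8,(v-y0)*k+4),0,0.35,(0,255,255),1)
    cv2.imwrite(name,c)
E
python3 - <<'E'
import cv2
from h import *
t=cv2.imread('pics/top0.png')[:,:,::-1]; s=cv2.imread('pics/scene0.png')[:,:,::-1]
crop(t,235,150,80,100,6,'pics/c_jig_t.png')
crop(t,375,225,100,75,8,'pics/c_lat_t.png')
crop(s,295,195,115,75,6,'pics/c_jig_s.png')
crop(s,265,135,80,50,8,'pics/c_lat_s.png')
print(unproj('top',[[413,250],[286,222],[262,222],[350,140]],0.016))
E
```

```text
[[ 0.46953094 -0.24002364  0.016     ]
 [ 0.51618535  0.10861278  0.016     ]
 [ 0.510549    0.17412923  0.016     ]
 [ 0.76903624 -0.04939399  0.016     ]]
```

View pics/c_jig_t.png

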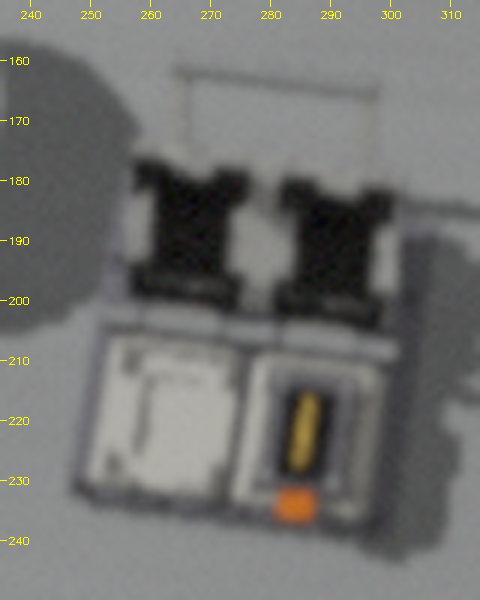

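View pics/c_lat_t.png

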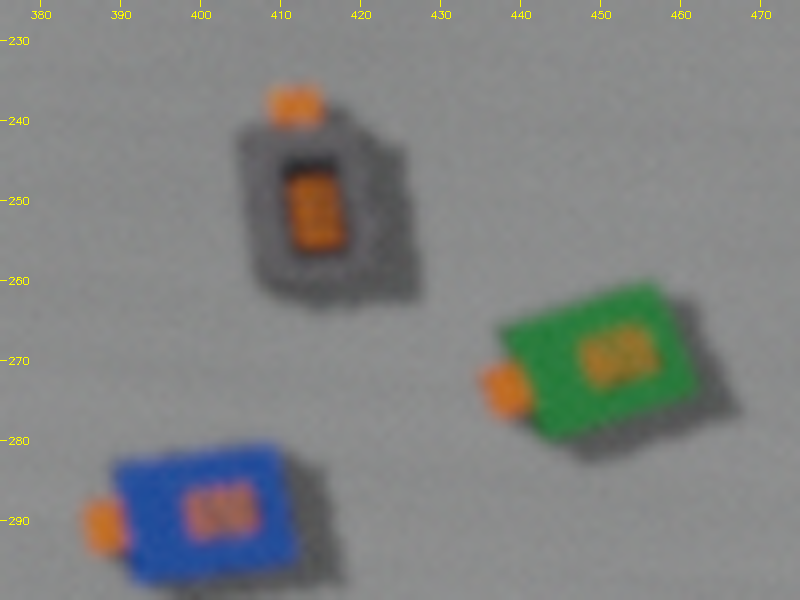

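View pics/c_jig_s.png

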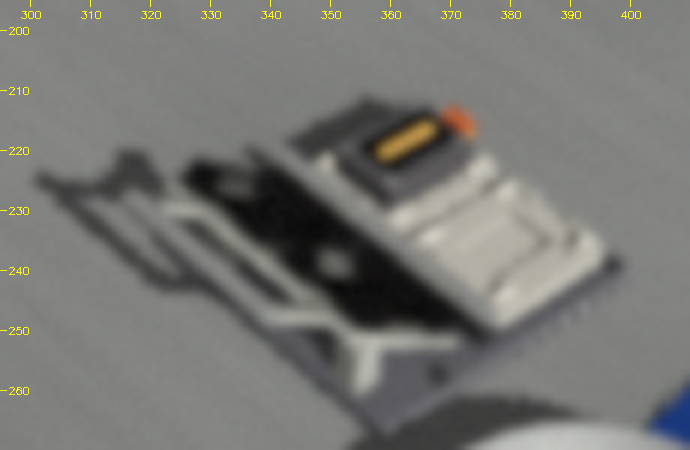

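View pics/c_lat_s.png

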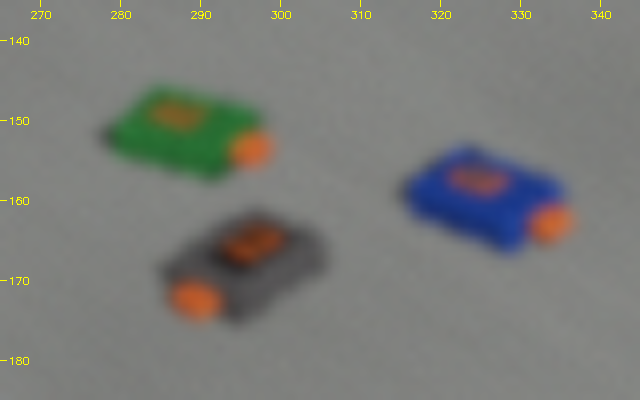

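Candidates (top view):
- Grey latch at (413,250), loose and face-up. This is the target.
- Blue look-alike at (400,289).
- Green look-alike at (452,270).
- Waiting latch, back-up, at (286,222) in the right (-y) nest.

The left nest at (262,222) is empty, so I need the left pocket. The crops confirm the grey one has an orange slide and its bolt pointing up-image. Next I fit the poses.

```bash
cat > fit.py <<'E'
from h import *
from scipy.optimize import least_squares
def T(p,L):
    x,y,a=p; L=np.atleast_2d(L); c,s=np.cos(a),np.sin(a)
    return np.c_[x+c*L[:,0]-s*L[:,1], y+s*L[:,0]+c*L[:,1], L[:,2]]
def leaf(pts,th=2.53):
    pts=np.atleast_2d(pts); c,s=np.cos(th),np.sin(th)
    return np.c_[pts[:,0]*c+pts[:,2]*s, pts[:,1], 0.028-pts[:,0]*s+pts[:,2]*c]
def fit(p0,obs):
    def f(p): return np.concatenate([(proj(n,T(p,L))-np.array(uv)).ravel() for n,L,uv in obs])
    r=least_squares(f,p0,loss='soft_l1'); return r.x,f(r.x).reshape(-1,2)
E
python3 - <<'E'
from fit import *
m=1e-3
H=leaf([[-.118,0,.0165]])[0]
done=lambda x,y,z:[-41.75*m+x*m,-33*m+y*m,z*m]
obs=[('top',H,[281.5,164]),
 ('top',done(-33,0,29),[285.3,234]),     # bolt centre
 ('top',[-.082,.075,.012],[248,232.5]),
 ('scene',[-.082,.075,.012],[398.5,239.5]),
 ('scene',[.068,.075,.012],[359,266.5]),
 ('scene',done(-33,0,29),[371.5,215.5]),
]
p,r=fit([.55,.14,0.1],obs); print(p,np.degrees(p[2])); print(r.round(1))
lt=[('top',[.033,0,.012],[412,238.2]),('top',[0,0,.019],[414.2,251.8]),
 ('top',[.027,.020,.016],[405,241.5]),('top',[-.027,.020,.016],[407.5,260.5]),
 ('scene',[.039,0,.008],[289.5,172.5]),('scene',[0,0,.019],[297,165]),]
q,r=fit([.47,-.24,0.1],lt); print(q,np.degrees(q[2])); print(r.round(1))
np.save('jig.npy',p);np.save('lat.npy',q)
E
```

```text
[ 0.55703709  0.13562235 -0.0475186 ] -2.72261547012518
[[-0.2 -1.3]
 [-0.2  0.2]
 [-1.8 -0. ]
 [ 1.1 -0.8]
 [-0.6 -0.8]
 [-1.4 -0.7]]
[ 0.46701304 -0.24158312  0.15093194] 8.647763432132336
[[-0.2  0.8]
 [-0.4 -0.9]
 [ 0.  -0. ]
 [-0.2  1.1]
 [-0.9  0.1]
 [-0.6 -0.5]]
```

```bash
cat > ov.py <<'E'
from fit import *
def box(x0,x1,y0,y1,z): return [[x0,y0,z],[x1,y0,z],[x1,y1,z],[x0,y1,z],[x0,y0,z]]
def jiglines():
    m=1e-3; L=[]
    L.append((box(-.082,.068,-.075,.075,.012),(255,0,255)))
    for s in (1,-1):
        cy=.033*s
        L.append((box(-.04175-.0285,-.04175+.0285,cy-.0215,cy+.0215,.027),(0,255,0)))
        P=lambda a,b,z: leaf([[-.04175+a,cy+b,z]])[0]
        for z,c in ((.011,(0,0,255)),(-.003,(255,255,0))):
            L.append(([P(-.02775,-.02075,z),P(.02775,-.02075,z),P(.02775,.02075,z),P(-.02775,.02075,z),P(-.02775,-.02075,z)],c))
    L.append((box(-.04175-.027,-.04175+.027,-.033-.02,-.033+.02,.037),(0,255,255)))
    L.append((box(-.04175-.039,-.04175-.027,-.033-.008,-.033+.008,.033),(0,255,255)))
    L.append((leaf([[-.118,-.038,.0165],[-.118,.038,.0165]]),(0,128,255)))
    L.append((leaf([[0,-.062,0.0],[0,.062,0]]),(0,128,255)))
    return L
def latlines():
    return [(box(-.027,.027,-.02,.02,.016),(0,255,0)),(box(-.027,.027,-.02,.02,.0),(0,128,255)),(box(.027,.039,-.008,.008,.012),(0,255,255)),(box(-.01,.01,-.007,.007,.019),(255,0,255))]
def draw(im,cam,p,lines,x0,y0,w,h,k,name):
    c=cv2.resize(im[y0:y0+h,x0:x0+w,::-1],None,fx=k,fy=k,interpolation=cv2.INTER_CUBIC)
    for L,col in lines:
        uv=proj(cam,T(p,np.array(L))); uv=((uv-[x0,y0]+.5)*k).round().astype(int)
        cv2.polylines(c,[uv.reshape(-1,1,2)],False,col,1)
    cv2.imwrite(name,c)
E
cat > run_ov.py <<'E'
import sys
from ov import *
t=cv2.imread('pics/top0.png')[:,:,::-1]; s=cv2.imread('pics/scene0.png')[:,:,::-1]
p=np.load('jig.npy');q=np.load('lat.npy');k=sys.argv[1]
draw(t,'top',p,jiglines(),240,155,70,90,6,f'pics/ojt{k}.png')
draw(s,'scene',p,jiglines(),297,200,110,72,7,f'pics/ojs{k}.png')
draw(t,'top',q,latlines(),395,228,40,42,10,f'pics/olt{k}.png')
draw(s,'scene',q,latlines(),277,150,40,30,10,f'pics/ols{k}.png')
E
python3 run_ov.py 0
```

```text
(no output)
```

View pics/ojt0.png

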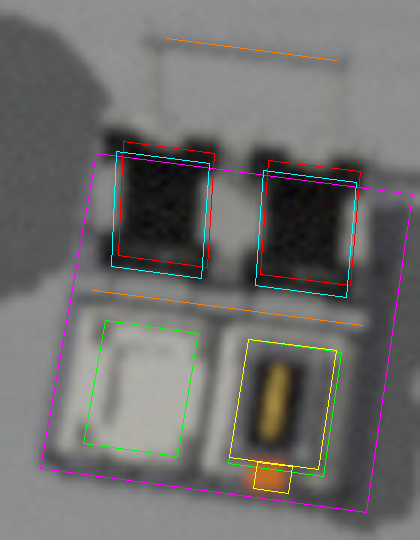

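View pics/ojs0.png

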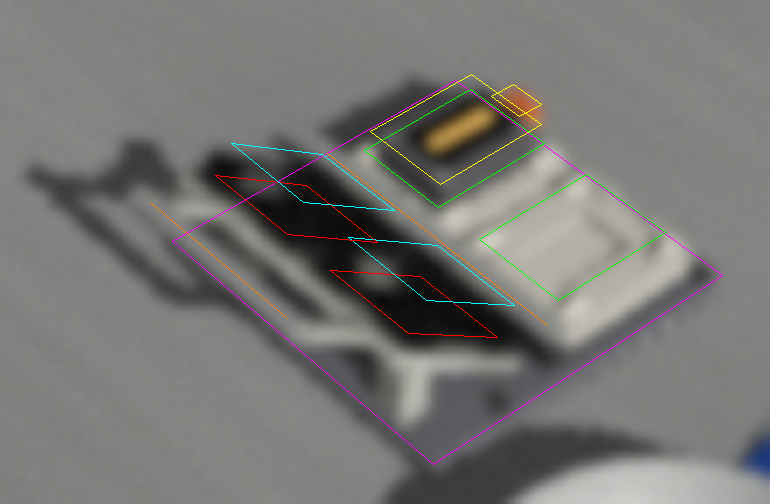

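View pics/olt0.png

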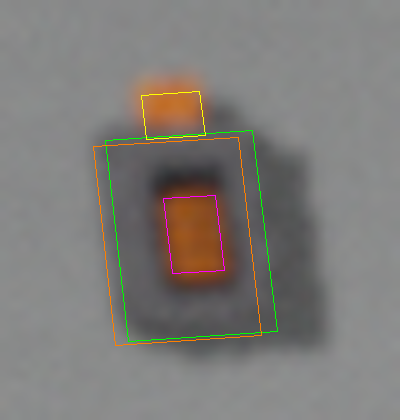

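View pics/ols0.png

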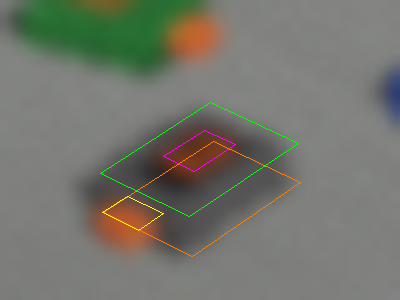

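```bash
cat > crop2.py <<'E'
from h import *
def crop2(im,x0,y0,w,h,k,name,grid=5):
    c=cv2.resize(im[y0:y0+h,x0:x0+w,::-1],None,fx=k,fy=k,interpolation=cv2.INTER_CUBIC)
    c=cv2.convertScaleAbs(c,alpha=1.4)
    for u in range(x0-x0%grid+grid,x0+w,grid):
        X=int((u-x0+.5)*k); cv2.line(c,(X,0),(X,h*k),(0,255,255) if u%10==0 else (0,120,120),1); cv2.putText(c,str(u),(X+2,10),0,0.35,(0,255,255),1)
    for v in range(y0-y0%grid+grid,y0+h,grid):
        Y=int((v-y0+.5)*k); cv2.line(c,(0,Y),(w*k,Y),(0,255,255) if v%10==0 else (0,120,120),1); cv2.putText(c,str(v),(2,Y-2),0,0.35,(0,255,255),1)
    cv2.imwrite(name,c)
E
python3 - <<'E'
from crop2 import *
t=cv2.imread('pics/top0.png')[:,:,::-1]
crop2(t,240,198,66,48,12,'pics/g1.png')
crop2(t,246,154,62,52,12,'pics/g2.png')
crop2(t,397,230,36,38,15,'pics/g3.png')
E
```

```text
(no output)
```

View pics/g1.png

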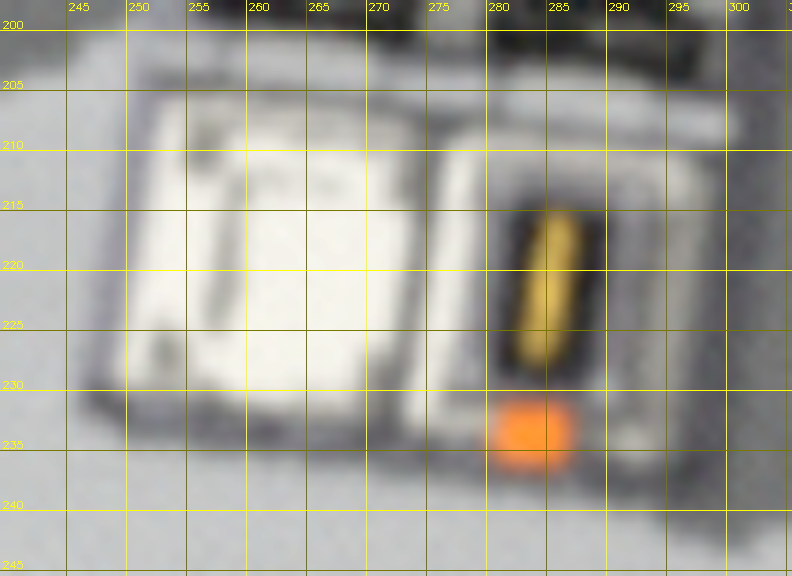

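View pics/g2.png

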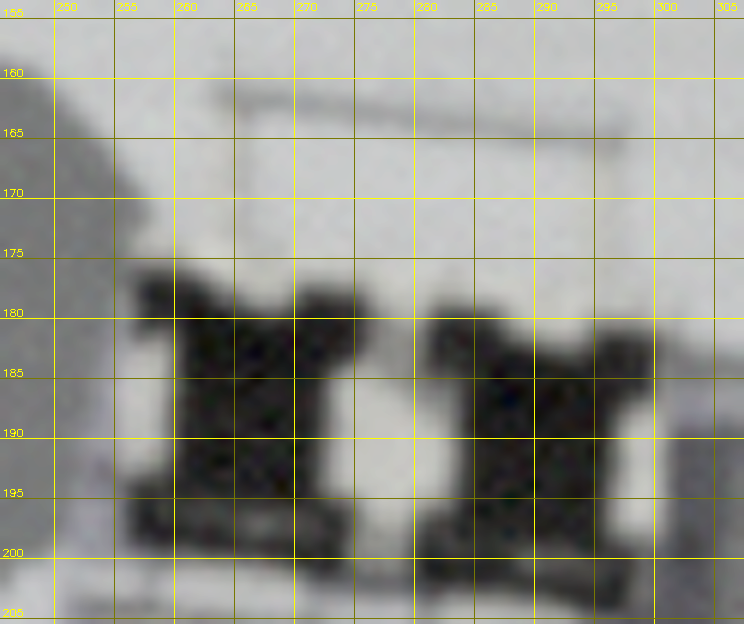

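View pics/g3.png

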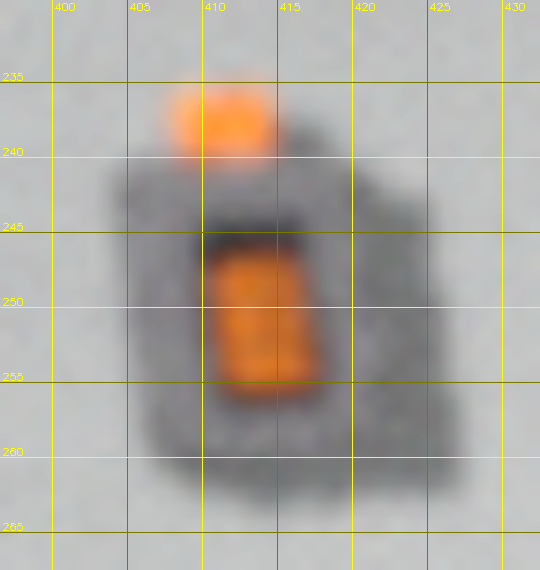

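```bash
python3 - <<'E'
from fit import *
def dist(n,p,A,B,uv):
    a,b=proj(n,T(p,[A,B])); d=(b-a)/np.linalg.norm(b-a); w=np.array(uv)-a
    return d[0]*w[1]-d[1]*w[0]
def solve(p0,pts,lines):
    def f(p): 
        return np.concatenate([(proj(n,T(p,L))[0]-uv) for n,L,uv in pts]+[[dist(n,p,A,B,uv)] for n,A,B,uv in lines])
    r=least_squares(f,p0,loss='soft_l1',f_scale=.5); return r.x,f(r.x)
# latch
pts=[('top',[.033,0,.010],[411.8,237.7])]
A,B=[-.027,.02,0],[.027,.02,0]
C,D=[-.01,.007,.019],[.01,.007,.019]; E,F=[-.01,-.007,.019],[.01,-.007,.019]
lines=[('top',A,B,[404.4,245]),('top',A,B,[405.8,255]),('top',C,D,[410.6,248]),('top',C,D,[411.6,254]),('top',E,F,[416.9,248]),('top',E,F,[418,254]),
 ('top',[.027,.02,.016],[.027,-.02,.016],[405.5,240.6])]
q,r=solve([.47,-.24,.15],pts,lines); print(q,np.degrees(q[2]),r.round(2)); np.save('lat.npy',q)
s=lambda x,y,z:[-.04175+x*1e-3,-.033+y*1e-3,z*1e-3]
H=leaf([[-.118,-.038,.0165],[-.118,.038,.0165]])
pts=[('top',s(-33,0,29),[284,233.8]),('top',H.mean(0),[280.7,163.2]),('top',s(0,0,26),[285,221.5])]
fr=([-.082,-.075,.012],[-.082,.075,.012])
lines=[('top',H[0],H[1],[265,161.8]),('top',H[0],H[1],[295,164.9]),('top',*fr,[255,233.8]),('top',*fr,[280,237.3]),('top',*fr,[293,239.3])]
P=lambda a,y,z: leaf([[-.04175+a,y,z]])[0]
for u,yy in ((260.2,.05375),(272.4,.01225),(284.2,-.01225),(296.3,-.05375)):
    lines.append(('top',P(-.012,yy,.008),P(.012,yy,.008),[u,188]))
p,r=solve([.55,.14,-.05],pts,lines); print(p,np.degrees(p[2]),r.round(2)); np.save('jig.npy',p)
E
python3 run_ov.py 1
```

```text
[ 0.47035506 -0.24243657  0.1763786 ] 10.105749496054848 [-0.15  0.18 -0.03 -0.   -0.71 -0.56  0.34  0.57  0.16]
[ 0.5563939   0.13862822 -0.05440417] -3.117129382181971 [-0.28  0.64 -0.26 -0.36  0.78  1.1  -1.02 -0.1   0.01  0.05 -0.11 -1.9
  1.12 -1.63  1.66]
```

View pics/ojt1.png

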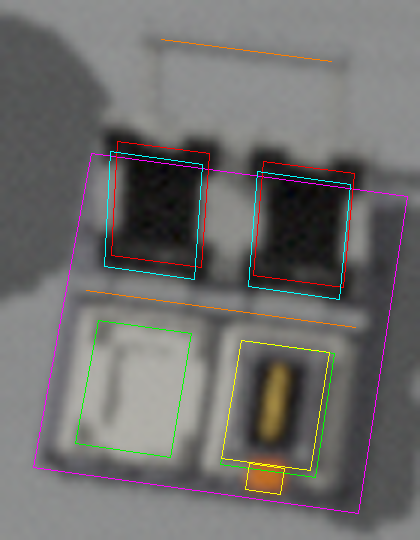

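View pics/olt1.png

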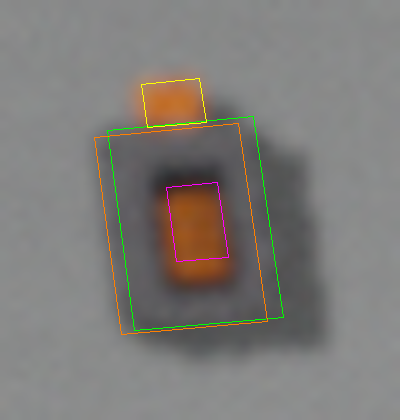

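View pics/ojs1.png

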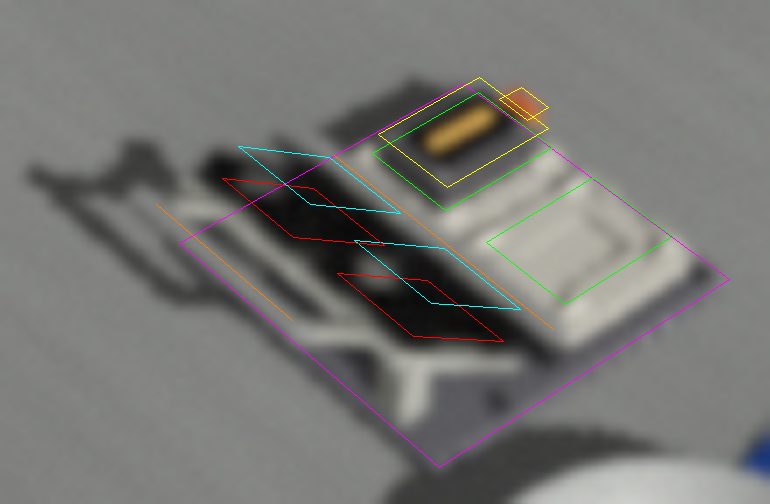

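Request:
jog_arm([
  [[277,-356,0,0.2],[277,-356,0,0.2],[277,-356,0,0.2],[277,-356,0,0.2],[277,-356,0,0.2],[277,-356,0,0.2],[277,-356,0,0.2],[277,-356,0,0.2],[277,-356,0,0.2],[324,-799,-130,0.428],[324,-799,-130,0.428],[324,-799,-130,0.428],[324,-799,-130,0.428],[324,-799,-130,0.428],[324,-799,-130,0.428],[324,-799,-130,0.428],[324,-799,-130,0.428],[324,-799,-130,0.428],[324,-799,-130,0.428],[324,-799,-130,0.428]],
])

```text
time_s: 2.1
tcp_pos: [0.4662, -0.2447, 0.0999]
eef_rot: [[-0.985, -0.172, -0.001], [-0.172, 0.985, 0.0], [0.001, 0.0, -1.0]]
ft_force: [0.2, 0.9, -0.2]
grip_width: 0.996
```

```bash
python3 - <<'E'
from crop2 import *
t=camera('top'); cv2.imwrite('pics/t1.png',t[:,:,::-1]); s=camera('scene'); cv2.imwrite('pics/s1.png',s[:,:,::-1])
o=observe(); print(o['tcp_pos'],o['qpos'],o['grip_width'])
c=o['tcp_pos']; R=o['eef_rot']
for w in (-.057,-.0425,.0425,.057):
    print(w,proj('top',c+R[:,1]*w-R[:,2]*.013),proj('scene',c+R[:,1]*w-R[:,2]*.013))
crop2(t,375,215,80,60,10,'pics/t1c.png',10); crop2(s,260,120,80,60,10,'pics/s1c.png',10)
E
```

```text
[ 0.46602639 -0.24151704  0.10076482] [-5.99396366e-01  3.56484089e-01 -3.00580190e-01  9.15791872e-01
  6.15299365e-04 -7.75764110e-01] 0.9938367979729862
-0.057 [[446.17418505 245.60512085]] [[281.84537798 134.44549142]]
-0.0425 [[440.29758381 246.1441898 ]] [[285.13610005 135.78934472]]
0.0425 [[405.76075919 249.3079328 ]] [[305.17706299 143.98527725]]
0.057 [[399.85480253 249.84820144]] [[308.7283554  145.43969257]]
```

View pics/t1c.png

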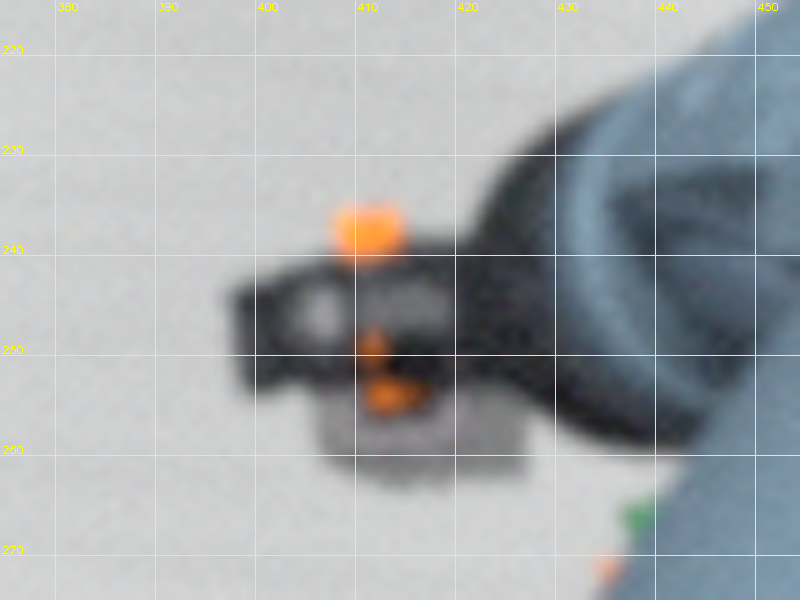

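View pics/s1c.png

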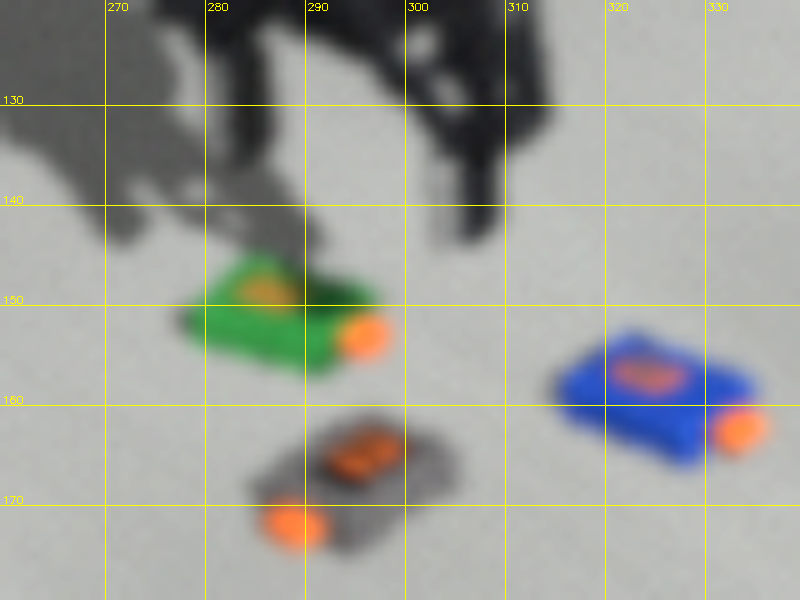

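Request:
jog_arm([
  [[0,-1,-50,0],[0,-1,-85,0],[0,-1,-94,0],[0,-1,-94,0],[0,-1,-94,0],[0,-1,-94,0]],
], grip=60)

```text
time_s: 2.8
tcp_pos: [0.4685, -0.2437, 0.0095]
eef_rot: [[-0.984, -0.177, 0.003], [-0.177, 0.984, -0.002], [-0.003, -0.003, -1.0]]
ft_force: [-0.2, -1.2, 0.5]
grip_width: 0.7
```

Request:
jog_arm([
  [[0,0,0,0],[0,0,0,0],[0,0,0,0],[0,0,0,0],[0,0,0,0],[0,0,0,0],[0,0,0,0]],
], grip=30, force=20)

```text
time_s: 3.5
tcp_pos: [0.4679, -0.2437, 0.0089]
eef_rot: [[-0.984, -0.176, 0.003], [-0.176, 0.984, -0.001], [-0.002, -0.002, -1.0]]
ft_force: [-1.1, 0.6, 6.0]
grip_width: 0.457
```

```bash
python3 - <<'E'
from crop2 import *
t=camera('top'); cv2.imwrite('pics/t2.png',t[:,:,::-1])
o=observe(); print(o['tcp_pos'],o['ft_force'],o['grip_width']*85.4)
crop2(t,375,215,80,60,10,'pics/t2c.png',10)
E
```

```text
[ 0.46788258 -0.24371621  0.00890575] [-0.14536296 -0.12919266  5.62345781] 39.119585642878384
```

View pics/t2c.png

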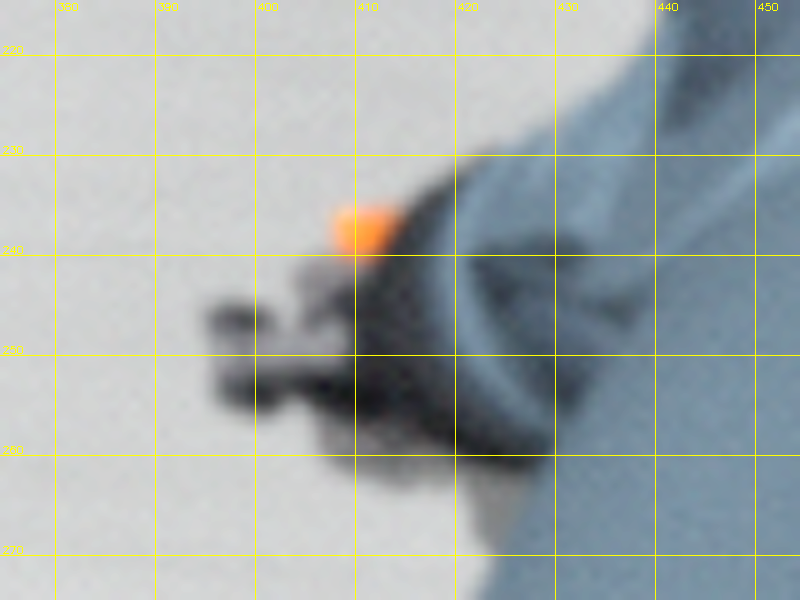

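Request:
jog_arm([
  [[0,0,0,0],[0,0,0,0],[0,0,-3,0],[0,0,-3,0],[0,0,-3,0]],
], grip=55)

```text
time_s: 4.05
tcp_pos: [0.4664, -0.2428, 0.004]
eef_rot: [[-0.984, -0.176, -0.001], [-0.176, 0.984, 0.001], [0.001, 0.001, -1.0]]
ft_force: [-0.5, 0.4, 0.2]
grip_width: 0.644
```

Request:
jog_arm([
  [[0,0,0,0],[0,0,0,0],[0,0,0,0],[0,0,0,0],[0,0,0,0],[0,0,0,0]],
], grip=30, force=25)

```text
time_s: 4.65
tcp_pos: [0.4668, -0.243, 0.0044]
eef_rot: [[-0.984, -0.176, 0.0], [-0.176, 0.984, 0.0], [-0.0, -0.0, -1.0]]
ft_force: [0.2, -0.3, 0.1]
grip_width: 0.457
```

Request:
jog_arm([
  [[0,0,40,0],[0,0,80,0],[20,20,110,-0.05],[40,60,110,-0.1],[60,110,110,-0.15],[70,155,110,-0.231],[80,200,110,-0.231],[90,245,110,-0.231],[100,290,110,-0.231],[110,335,110,-0.231],[117,375,110,-0.231],[120,400,108,-0.231],[122,413,105,-0.231],[122,413,105,-0.231],[122,413,105,-0.231],[122,413,105,-0.231],[122,413,105,-0.231]],
])

```text
time_s: 6.35
tcp_pos: [0.5887, 0.1686, 0.1095]
eef_rot: [[-0.998, 0.056, -0.0], [0.056, 0.998, -0.0], [0.0, -0.0, -1.0]]
ft_force: [1.1, -0.0, -1.2]
grip_width: 0.462
```

```bash
python3 - <<'E'
from crop2 import *
t=camera('top'); cv2.imwrite('pics/t3.png',t[:,:,::-1]); s=camera('scene'); cv2.imwrite('pics/s3.png',s[:,:,::-1])
o=observe(); print(o['tcp_pos'],o['ft_force'],o['grip_width']*85.4,o['eef_rot'][:,0])
crop2(t,230,150,80,60,10,'pics/t3c.png',10); crop2(s,290,180,115,85,7,'pics/s3c.png',10)
E
```

```text
[0.58878813 0.16898456 0.10952553] [ 0.01977034  0.6226928  -0.71661559] 39.05992766754871 [-9.98468869e-01  5.53163751e-02 -1.27980990e-04]
```

View pics/t3c.png

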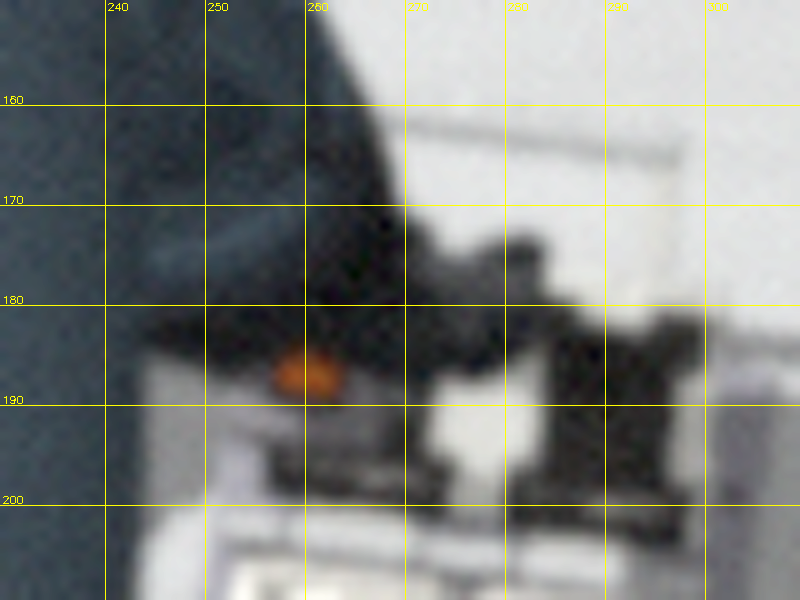

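View pics/s3c.png

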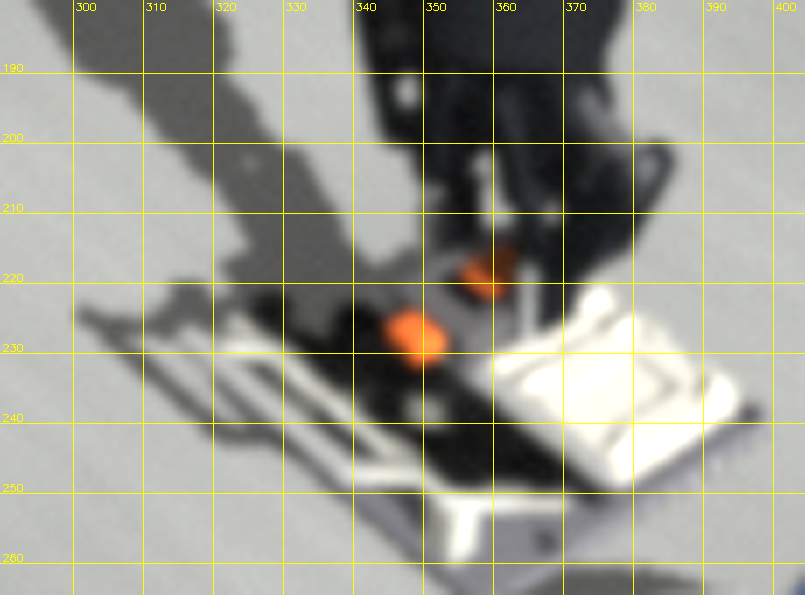

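```bash
python3 - <<'E'
from ov import *
t=cv2.imread('pics/t3.png')[:,:,::-1]; s=cv2.imread('pics/s3.png')[:,:,::-1]
p=np.load('jig.npy')
q=np.array([0.58879+.00364,0.16898-.0002,-.0553])
L=[(np.array(l)+[0,0,.1095-.0044],c) for l,c in latlines()]
draw(t,'top',q,L,230,150,80,60,10,'pics/o3t.png')
draw(s,'scene',q,L,290,180,115,85,7,'pics/o3s.png')
print(proj('scene',T(q,[[.039,0,.113],[.033,0,.113],[0,0,.124]])), proj('top',T(q,[[0,0,.124],[-.027,.02,.105],[-.027,-.02,.105]])))
E
```

```text
[[347.0971896  228.70300038]
 [348.97507657 227.6205532 ]
 [359.28086393 218.42191993]] [[261.4178281  182.88930255]
 [252.97903425 193.9713669 ]
 [268.4788302  196.1173068 ]]
```

View pics/o3t.png

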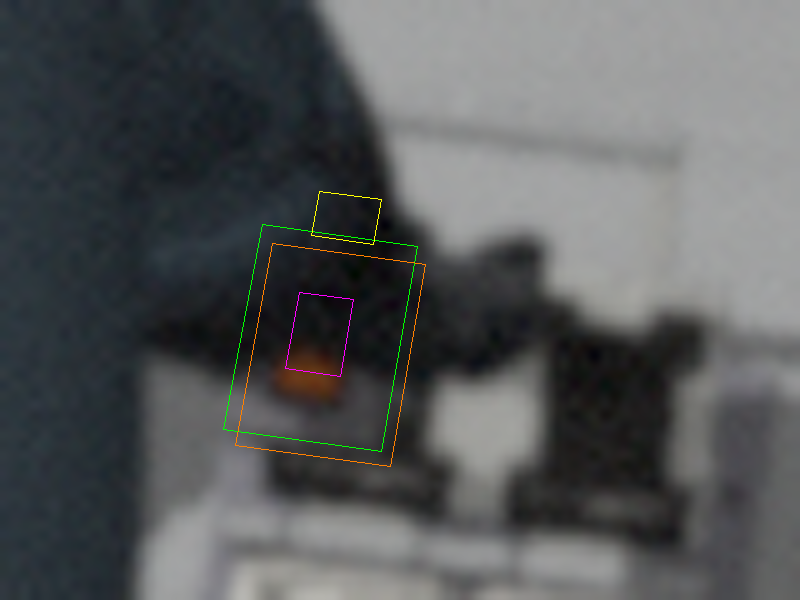

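View pics/o3s.png

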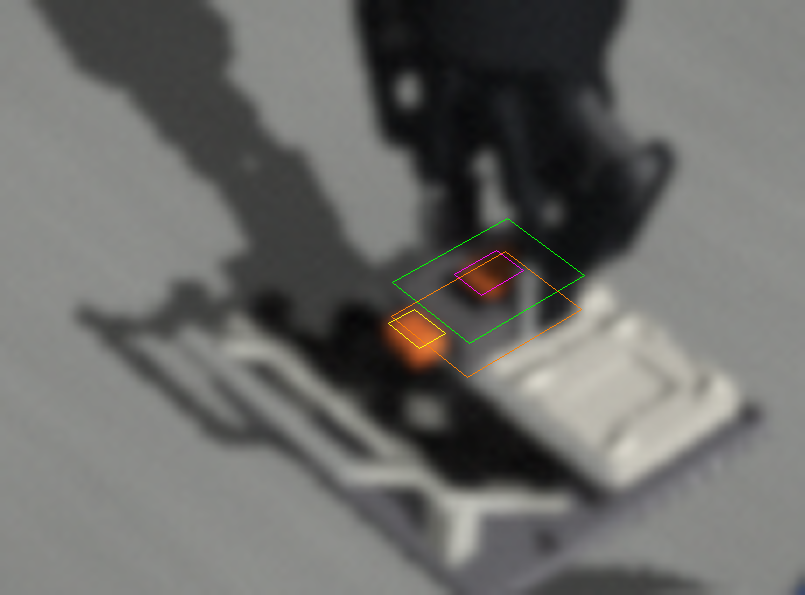

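```bash
python3 - <<'E'
from crop2 import *
t=cv2.imread('pics/scene0.png')[:,:,::-1]
crop2(t,336,205,66,50,12,'pics/g4.png')
crop2(t,298,205,70,66,11,'pics/g5.png')
E
```

```text
(no output)
```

View pics/g4.png

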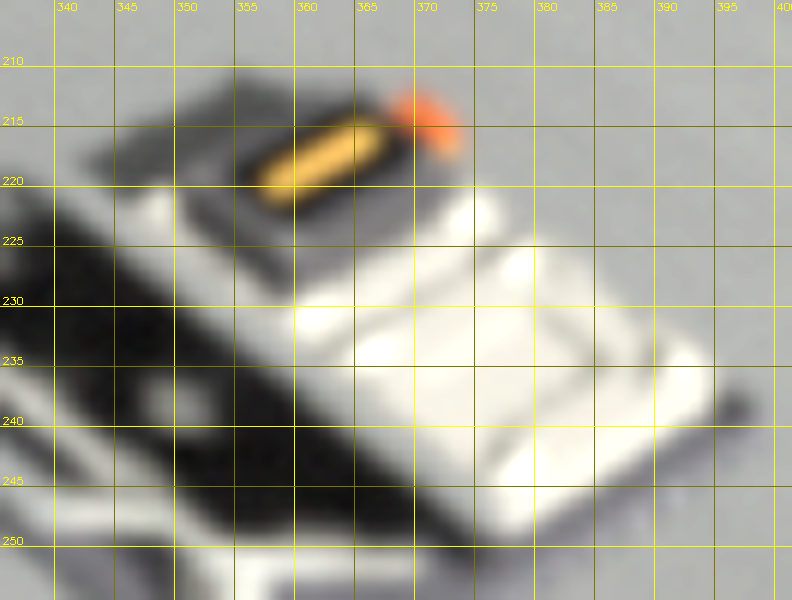

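View pics/g5.png

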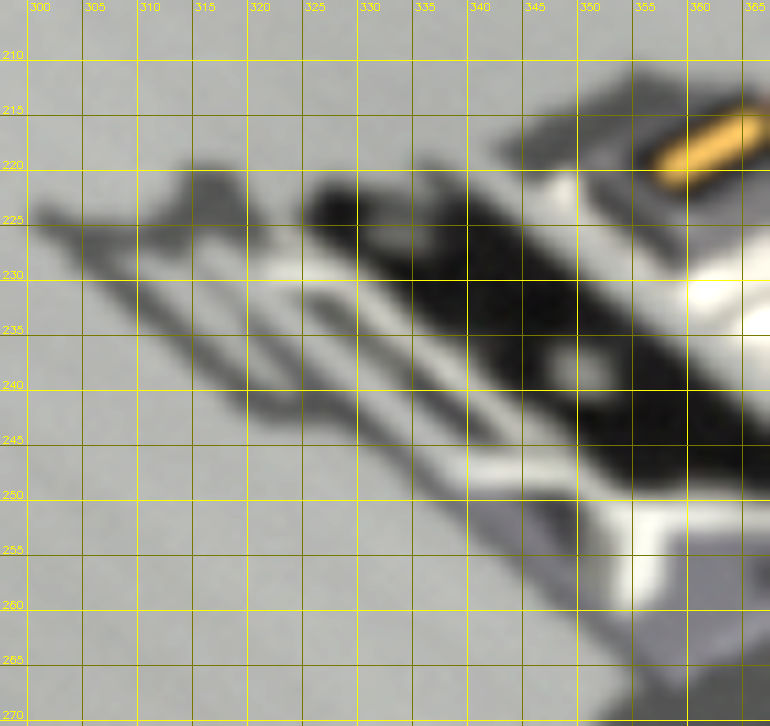

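```bash
python3 - <<'E'
from fit import *
s=lambda x,y,z:[-.04175+x*1e-3,-.033+y*1e-3,z*1e-3]
H=leaf([[-.118,-.041,.0165],[-.118,.041,.0165]])
G=[('bolt',s(-34,0,30),[371,214.3]),('spring',s(0,0,33),[361.5,218]),('c1',[-.082,.075,.012],[397.8,238.8]),('c2',[.068,.075,.012],[358.3,266.5]),('h',H[0],[313.5,227]),('h2',H[1],[339.5,248])]
Tq=[('bolt',s(-33,0,29),[284,233.8]),('spring',s(0,0,33),[284.8,221.3]),('c1',[-.082,.075,.012],[246.2,231.3]),('h',H[0],[297.3,165.2]),('h2',H[1],[263.5,161.6])]
for nm,p in (('top',np.load('jig.npy')),('both',[.557,.1356,-.0475]),('c',[.557,.137,-.0545])):
    print(nm)
    for n,L,uv in G: print('  s',n,(proj('scene',T(p,L))[0]-uv).round(1))
    for n,L,uv in Tq: print('  t',n,(proj('top',T(p,L))[0]-uv).round(1))
obs=[('scene',L,uv) for n,L,uv in G]; print(fit([.557,.136,-.05],obs))
obs2=[('top',L,uv) for n,L,uv in Tq]; print(fit([.557,.136,-.05],obs2)); print(fit([.557,.136,-.05],obs+obs2)[0])
E
```

```text
top
  s bolt [0.5 0.6]
  s spring [1.1 1.3]
  s c1 [2.8 0.6]
  s c2 [ 0.9 -0.2]
  s h [4.6 1. ]
  s h2 [-0.5 -2. ]
  t bolt [-0.3  0.6]
  t spring [0.7 0.9]
  t c1 [-1.3  1.1]
  t h [-1.6 -0.3]
  t h2 [ 1.7 -0.8]
both
  s bolt [-0.6  0.1]
  s spring [0.  0.8]
  s c1 [ 1.8 -0.1]
  s c2 [ 0.1 -0.8]
  s h [3.7 0.7]
  s h2 [-1.2 -2.5]
  t bolt [1.1 0.5]
  t spring [2.  0.7]
  t c1 [0.  1.2]
  t h [-0.7 -0.6]
  t h2 [ 2.6 -0.9]
c
  s bolt [-0.1  0.4]
  s spring [0.5 1.1]
  s c1 [2.2 0.4]
  s c2 [ 0.2 -0.5]
  s h [3.9 0.8]
  s h2 [-1.1 -2.3]
  t bolt [0.3 0.5]
  t spring [1.4 0.7]
  t c1 [-0.7  0.9]
  t h [-0.9 -0.5]
  t h2 [ 2.3 -1. ]
(array([ 0.55798284,  0.13560378, -0.04431726]), array([[-0.94537742,  0.24415004],
       [-0.28362961,  0.97096112],
       [ 1.5664779 ,  0.01301871],
       [-0.02451126, -0.57094567],
       [ 3.42558502,  0.98968275],
       [-1.40889945, -2.21745141]]))
(array([ 0.55745085,  0.13813379, -0.0547957 ]), array([[-0.0659053 ,  0.27102206],
       [ 0.96039916,  0.5036546 ],
       [-1.06130683,  0.70511314],
       [-1.33917613, -0.66381511],
       [ 1.95834421, -1.16567554]]))
[ 0.5577397   0.13678085 -0.0511668 ]
```

Request:
jog_arm([
  [[1,-1,-20,0],[1,-1,-30,0],[1,-1,-34,0],[1,-1,-37,0],[1,-1,-40,0],[1,-1,-40,0]],
])

```text
time_s: 7.05
tcp_pos: [0.5883, 0.1686, 0.0704]
eef_rot: [[-0.999, 0.054, -0.002], [0.054, 0.999, -0.001], [0.002, -0.001, -1.0]]
ft_force: [-6.2, -2.2, 7.0]
grip_width: 0.462
```

Request:
jog_arm([
  [[0,0,-3,0],[-1,0,-6,0],[-1,0,-9,0],[-2,0,-12,0],[-2,0,-12,0]],
])

```text
time_s: 7.55
tcp_pos: [0.5876, 0.1687, 0.0591]
eef_rot: [[-0.999, 0.054, 0.001], [0.054, 0.999, -0.001], [-0.001, -0.001, -1.0]]
ft_force: [-5.9, -2.4, 8.2]
grip_width: 0.459
```

```bash
python3 - <<'E'
from crop2 import *
s=camera('scene'); cv2.imwrite('pics/s4.png',s[:,:,::-1])
o=observe(); print(o['tcp_pos'],o['ft_force'],o['grip_width']*85.4,o['eef_rot'][:,0])
crop2(s,310,190,75,65,10,'pics/s4c.png',10)
E
```

```text
[0.58758683 0.16863979 0.05909904] [-4.53288005 -2.61770378  7.49264344] 39.37014692287354 [-9.98535016e-01  5.41039164e-02 -7.66808021e-04]
```

View pics/s4c.png

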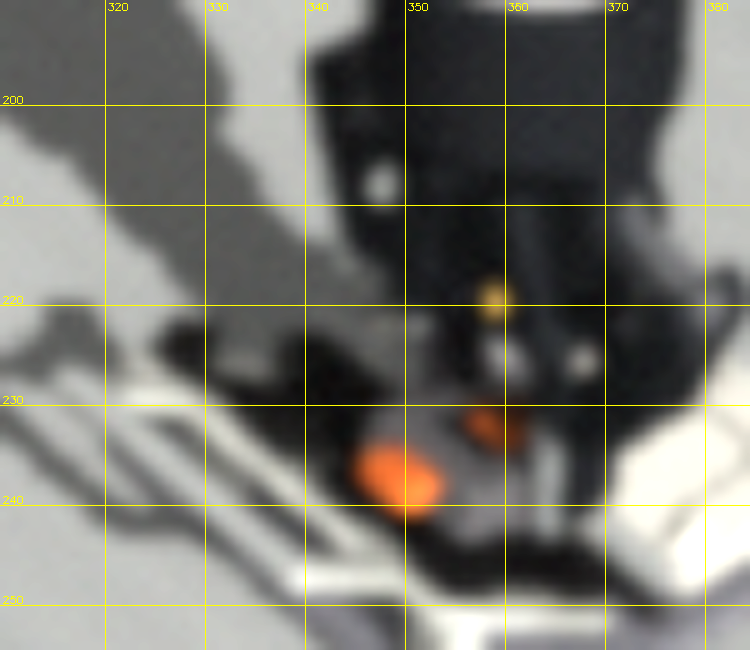

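```bash
cat > tilt.py <<'E'
from fit import *
yaw=-.054
def held(tcp,phi,pts,gx=-.00365,gz=.0044,pz=.0115):
    # pts in latch frame; pivot at latch (gx,pz), TCP at latch (gx,gz) when level
    pts=np.atleast_2d(pts); d=pts-[gx,0,pz]; c,s=np.cos(phi),np.sin(phi)
    X=np.c_[d[:,0]*c-d[:,2]*s,d[:,1],d[:,0]*s+d[:,2]*c]; 
    cy,sy=np.cos(yaw),np.sin(yaw)
    W=np.c_[X[:,0]*cy-X[:,1]*sy,X[:,0]*sy+X[:,1]*cy,X[:,2]]
    return W+np.array(tcp)+[0,0,pz-gz]
E
python3 - <<'E'
from tilt import *
pts=[[.039,0,.008],[-.003,0,.019],[.027,.02,0],[-.027,.02,0]]
print('ref',proj('scene',held([.58879,.16898,.1095],0,pts)).round(1).tolist())
for d in (0,10,20,30,40): print(d,proj('scene',held([.5876,.1686,.0591],np.radians(d),pts)).round(1).tolist())
E
```

```text
ref [[347.1, 228.7], [360.2, 217.9], [356.3, 233.3], [372.6, 223.6]]
0 [[347.0, 243.2], [359.6, 232.6], [355.8, 247.7], [371.6, 238.0]]
10 [[347.0, 241.1], [360.0, 232.3], [355.4, 246.4], [370.9, 239.5]]
20 [[347.5, 238.7], [360.4, 232.2], [355.3, 244.9], [369.9, 241.0]]
30 [[348.3, 236.2], [360.8, 232.1], [355.6, 243.2], [368.9, 242.4]]
40 [[349.6, 233.6], [361.1, 232.1], [356.1, 241.3], [367.7, 243.7]]
```

Request:
jog_arm([
  [[0,0,-3,0],[0,0,-6,0],[0,0,-8,0],[0,0,-8,0]],
])

```text
time_s: 8.0
tcp_pos: [0.588, 0.1686, 0.0514]
eef_rot: [[-0.999, 0.054, 0.001], [0.054, 0.999, -0.001], [-0.002, -0.001, -1.0]]
ft_force: [-5.3, -2.0, 10.4]
grip_width: 0.461
```

```bash
python3 - <<'E'
from crop2 import *
from tilt import *
s=camera('scene'); cv2.imwrite('pics/s5.png',s[:,:,::-1])
o=observe(); print(o['tcp_pos'],o['ft_force'],o['grip_width']*85.4,o['eef_rot'][:,0])
crop2(s,310,190,75,65,10,'pics/s5c.png',10)
pts=[[.039,0,.008],[-.003,0,.019],[.027,.02,0],[-.027,.02,0]]
for d in (0,10,20,30,40): print(d,proj('scene',held(o['tcp_pos'],np.radians(d),pts)).round(1).tolist())
E
```

```text
[0.5880129  0.16862188 0.05143923] [-4.72143776 -3.15676917  9.42059266] 39.28741619524066 [-0.99853042  0.0541716  -0.00156063]
0 [[346.8, 245.5], [359.4, 234.8], [355.6, 250.0], [371.4, 240.2]]
10 [[346.9, 243.3], [359.8, 234.6], [355.2, 248.7], [370.6, 241.7]]
20 [[347.3, 241.0], [360.2, 234.4], [355.1, 247.2], [369.7, 243.2]]
30 [[348.2, 238.5], [360.5, 234.4], [355.3, 245.5], [368.6, 244.6]]
40 [[349.4, 236.0], [360.8, 234.3], [355.8, 243.6], [367.4, 245.9]]
```

View pics/s5c.png

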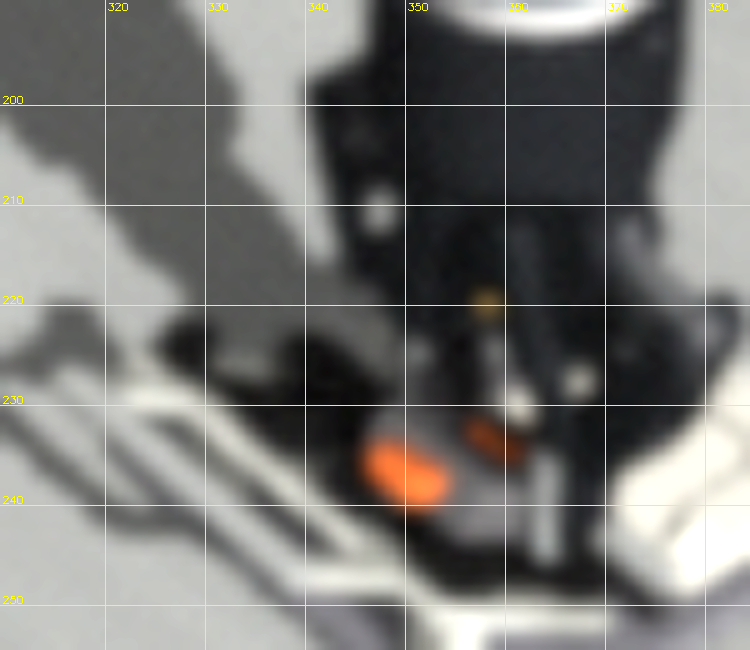

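Request:
jog_arm([
  [[-2,0,2.5,0],[-4,0,1,0],[-2.3,0,-1.5,0],[-0.6,0,-4,0],[1.1,0,-6.4,0],[2.0,0,-7.7,0],[2.0,0,-7.7,0]],
])

```text
time_s: 8.75
tcp_pos: [0.5896, 0.169, 0.0411]
eef_rot: [[-0.999, 0.054, -0.001], [0.054, 0.999, -0.0], [0.001, -0.0, -1.0]]
ft_force: [-0.6, -0.9, -0.7]
grip_width: 0.46
```

```bash
python3 - <<'E'
from crop2 import *
from tilt import *
s=camera('scene'); cv2.imwrite('pics/s6.png',s[:,:,::-1])
o=observe(); print(o['tcp_pos'],o['ft_force'],o['grip_width']*85.4,o['eef_rot'][:,0])
crop2(s,310,190,75,65,10,'pics/s6c.png',10)
pts=[[.039,0,.008],[-.003,0,.019],[.027,.02,0],[-.027,.02,0]]
for d in (20,30,40): print(d,proj('scene',held(o['tcp_pos'],np.radians(d),pts)).round(1).tolist())
E
```

```text
[0.58965173 0.1690056  0.04129222] [ 0.104388   -0.38341167 -0.74934521] 39.58697692114859 [-9.98549495e-01  5.38393068e-02  4.85558889e-04]
20 [[346.9, 244.3], [359.7, 237.7], [354.7, 250.5], [369.1, 246.4]]
30 [[347.7, 241.8], [360.0, 237.6], [354.9, 248.8], [368.1, 247.8]]
40 [[348.9, 239.3], [360.3, 237.6], [355.4, 246.9], [366.9, 249.1]]
```

View pics/s6c.png

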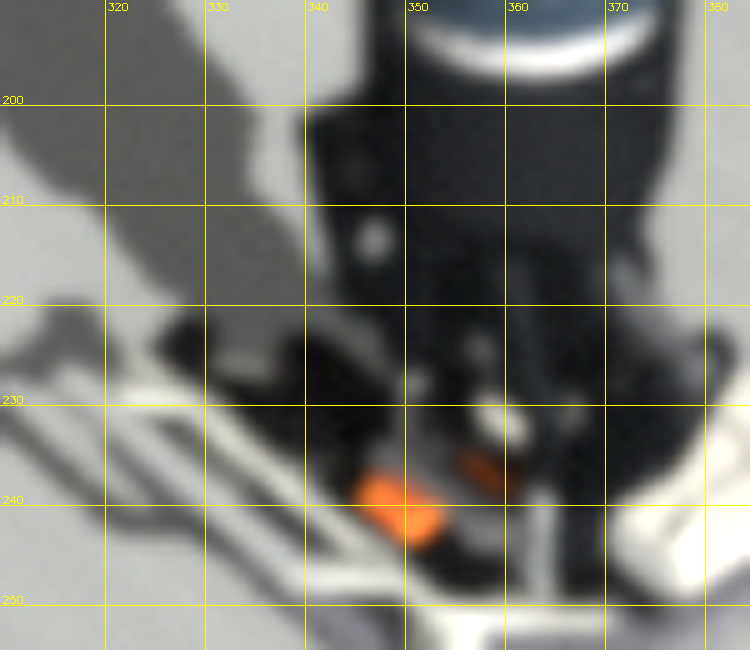

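Request:
jog_arm([
  [[1,0,-1.5,0],[2,0,-3,0],[2,0,-3,0],[2,0,-3,0]],
])

```text
time_s: 9.2
tcp_pos: [0.5917, 0.169, 0.0386]
eef_rot: [[-0.999, 0.054, -0.0], [0.054, 0.999, 0.0], [0.0, 0.0, -1.0]]
ft_force: [0.2, 0.2, -0.5]
grip_width: 0.458
```

Request:
jog_arm([
  [[0.7,0,-1,0],[1.4,0,-2,0],[2,0,-3,0],[2,0,-3,0]],
])

```text
time_s: 9.6
tcp_pos: [0.5922, 0.169, 0.0374]
eef_rot: [[-0.999, 0.054, -0.002], [0.054, 0.999, 0.0], [0.002, 0.0, -1.0]]
ft_force: [-8.8, -1.9, 14.1]
grip_width: 0.463
```

```bash
python3 - <<'E'
from crop2 import *
from tilt import *
s=camera('scene'); cv2.imwrite('pics/s7.png',s[:,:,::-1])
t=camera('top'); cv2.imwrite('pics/t7.png',t[:,:,::-1])
o=observe(); print(o['tcp_pos'],o['ft_force'],o['grip_width']*85.4,o['eef_rot'][:,0])
crop2(s,310,190,75,65,10,'pics/s7c.png',10)
crop2(t,240,160,70,60,10,'pics/t7c.png',10)
pts=[[.039,0,.008],[-.003,0,.019],[.027,.02,0],[-.027,.02,0]]
for d in (20,30,40): print(d,proj('scene',held(o['tcp_pos'],np.radians(d),pts)).round(1).tolist())
E
```

```text
[0.59222936 0.16903602 0.03740388] [-8.07593548 -1.27369356 13.71013848] 38.92531986507709 [-0.99856161  0.05358956  0.00169632]
20 [[346.1, 245.9], [358.9, 239.3], [353.9, 252.1], [368.4, 247.9]]
30 [[346.9, 243.5], [359.3, 239.2], [354.1, 250.4], [367.3, 249.3]]
40 [[348.1, 240.9], [359.6, 239.2], [354.6, 248.6], [366.1, 250.6]]
```

View pics/s7c.png

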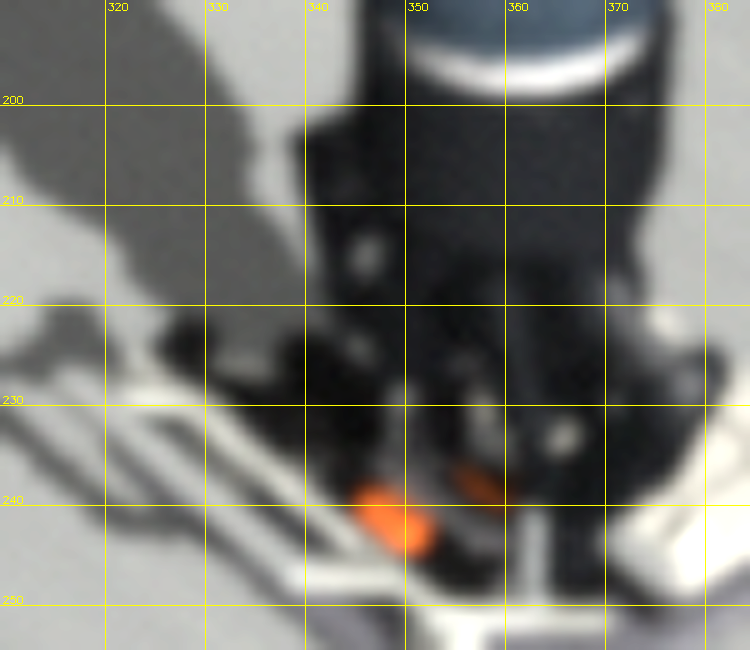

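View pics/t7c.png

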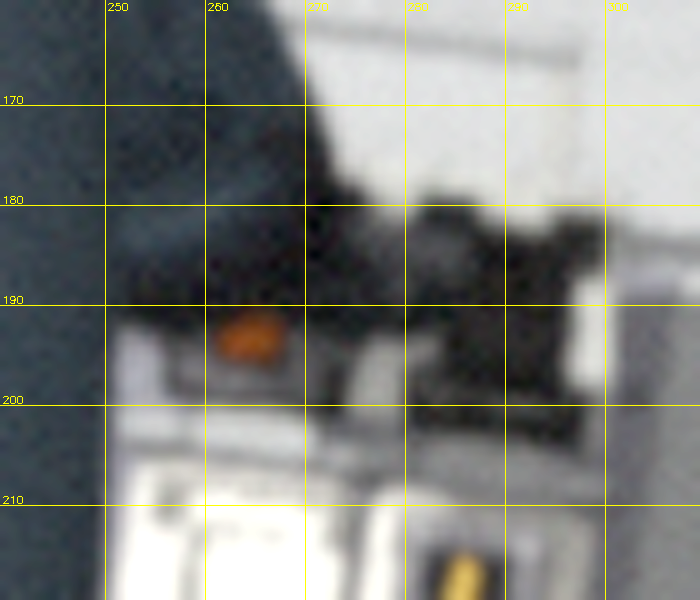

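Request:
jog_arm([
  [[0,0,0.5,0],[0,0,0.5,0],[0,0,1,0],[0,0,1,0],[-10,0,30,0],[-40,0,70,0],[-80,0,90,0],[-120,0,90,0],[-150,0,90,0],[-150,0,90,0],[-150,0,90,0]],
], grip=52)

```text
time_s: 10.8
tcp_pos: [0.4438, 0.1692, 0.1258]
eef_rot: [[-0.999, 0.053, 0.001], [0.053, 0.999, 0.0], [-0.001, 0.0, -1.0]]
ft_force: [0.1, 0.4, -0.4]
grip_width: 0.611
```

```bash
python3 - <<'E'
from crop2 import *
s=camera('scene'); cv2.imwrite('pics/s8.png',s[:,:,::-1])
t=camera('top'); cv2.imwrite('pics/t8.png',t[:,:,::-1])
o=observe(); print(o['tcp_pos'],o['ft_force'],o['grip_width']*85.4)
crop2(s,300,200,80,65,10,'pics/s8c.png',10)
crop2(t,240,155,70,60,11,'pics/t8c.png',5)
E
```

```text
[0.44530939 0.16923503 0.12584693] [-0.27657802  0.26374395 -0.45442811] 51.812172184262714
```

View pics/s8c.png

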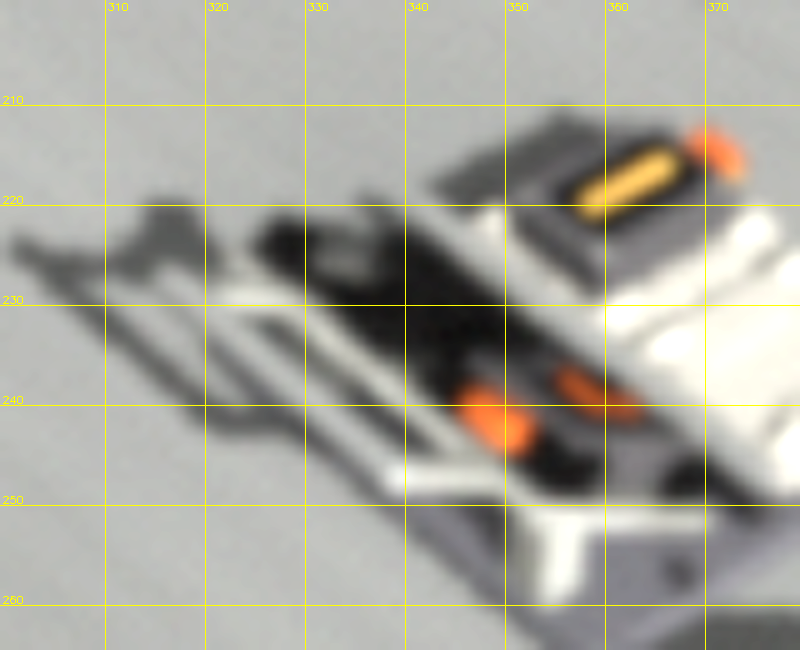

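View pics/t8c.png

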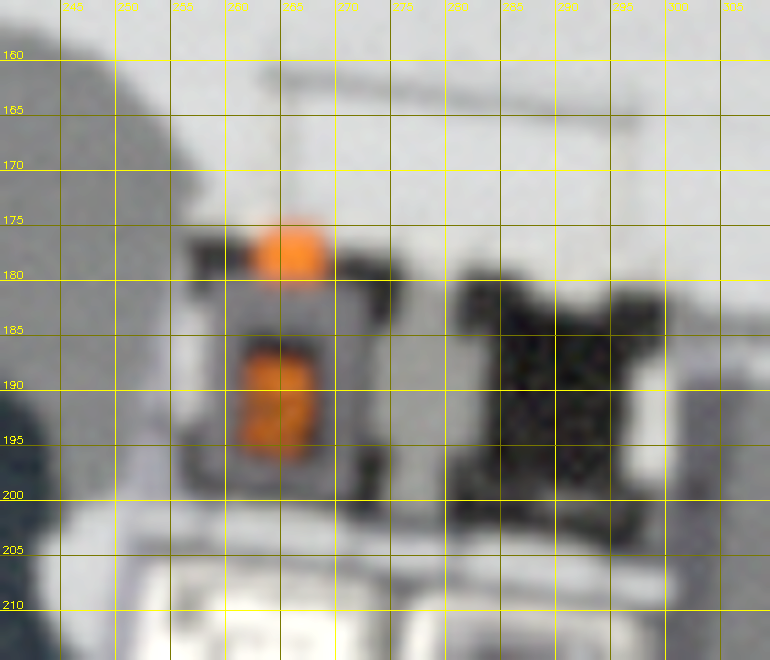

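```bash
cat > home.py <<'E'
from ov import *
p=np.array([.5573,.1372,-.053])
def lat_in_leaf(h,a=0,n=0,tilt=0,th=2.53,b=0):
    out=[]
    for L,c in latlines():
        L=np.array(L); ct,st=np.cos(tilt),np.sin(tilt)
        X=L[:,0]*ct-L[:,2]*st+a; Z=L[:,0]*st+L[:,2]*ct+n   # along a, along n
        out.append((leaf(np.c_[-.04175-X,.033+L[:,1]+b,h-Z],th),c))
    return out
E
python3 - <<'E'
from home import *
t=cv2.imread('pics/t8.png')[:,:,::-1]; s=cv2.imread('pics/s8.png')[:,:,::-1]
for h in (13,15,17):
    draw(t,'top',p,lat_in_leaf(h*1e-3),245,165,40,45,12,f'pics/h{h}t.png'); draw(s,'scene',p,lat_in_leaf(h*1e-3),330,220,48,40,12,f'pics/h{h}s.png')
a=[cv2.imread(f'pics/h{h}t.png') for h in (13,17)]; cv2.imwrite('pics/ht.png',cv2.resize(np.hstack(a),None,fx=.8,fy=.8))
a=[cv2.imread(f'pics/h{h}s.png') for h in (13,17)]; cv2.imwrite('pics/hs.png',cv2.resize(np.hstack(a),None,fx=.69,fy=.69))
E
```

```text
(no output)
```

View pics/ht.png

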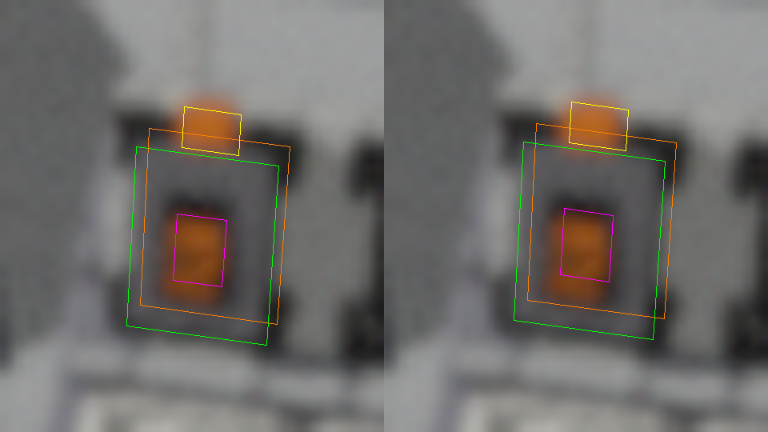

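View pics/hs.png

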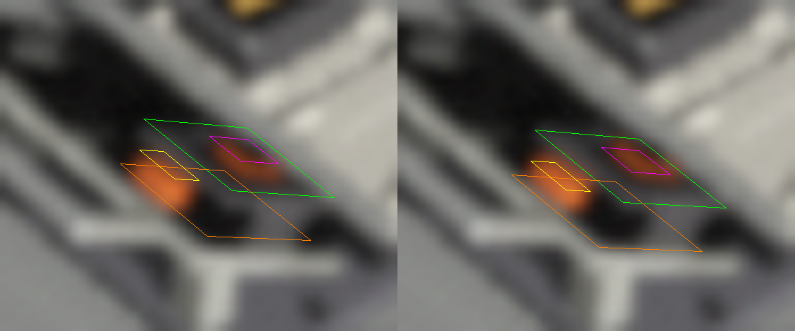

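Request:
jog_arm([
  [[50,0,0,0],[95,0,-10,0],[129,0,-40,0],[130,0,-60,0],[130,0,-68,0],[130,0,-72,0],[130,0,-75,0],[130,0,-75,0]],
], grip=0)

```text
time_s: 11.7
tcp_pos: [0.5738, 0.1692, 0.0514]
eef_rot: [[-0.999, 0.054, 0.001], [0.054, 0.999, 0.0], [-0.001, 0.0, -1.0]]
ft_force: [0.9, 0.4, 0.0]
grip_width: -0.0
```

Request:
jog_arm([
  [[0,0,-2,0],[0,0,-4,0],[0,0,-5,0],[0,0,-5,0]],
])

```text
time_s: 12.1
tcp_pos: [0.5747, 0.1694, 0.0493]
eef_rot: [[-0.999, 0.053, 0.004], [0.053, 0.999, 0.001], [-0.004, 0.001, -1.0]]
ft_force: [-5.8, -1.5, 18.2]
grip_width: 0.001
```

Request:
jog_arm([
  [[-5,0,20,0],[-5,0,60,0.15],[10,-5,85,0.3],[30,-15,85,0.45],[60,-25,85,0.6],[89,-38,85,0.75],[89,-38,85,0.9],[89,-38,85,1.05],[89,-38,85,1.2],[89,-38,85,1.35],[89,-38,85,1.5],[89,-38,85,1.571],[89,-38,85,1.571],[89,-38,75,1.571],[89,-38,65,1.571],[89,-38,65,1.571]],
], grip=24)

```text
time_s: 13.7
tcp_pos: [0.661, 0.1309, 0.108]
eef_rot: [[-0.054, -0.999, -0.004], [-0.999, 0.054, -0.0], [0.001, 0.004, -1.0]]
ft_force: [0.5, 0.4, 0.1]
grip_width: 0.277
```

```bash
python3 - <<'E'
from crop2 import *
from fit import *
s=camera('scene'); cv2.imwrite('pics/s9.png',s[:,:,::-1])
t=camera('top'); cv2.imwrite('pics/t9.png',t[:,:,::-1])
o=observe(); print(o['tcp_pos'],o['ft_force'],o['grip_width']*85.4,o['eef_rot'][:,1],o['qpos'])
crop2(s,290,190,80,65,10,'pics/s9c.png',10)
crop2(t,240,150,70,60,10,'pics/t9c.png',10)
E
```

```text
[0.66194914 0.13098058 0.1096237 ] [-0.09405558  0.77290963  0.87542177] 24.178862082844173 [-0.99854067  0.05396659  0.00203546] [ 1.01383107e-01  6.36201119e-01  1.85112758e-01  1.12176197e+00
  4.00972493e-05 -1.41542061e+00]
```

View pics/s9c.png

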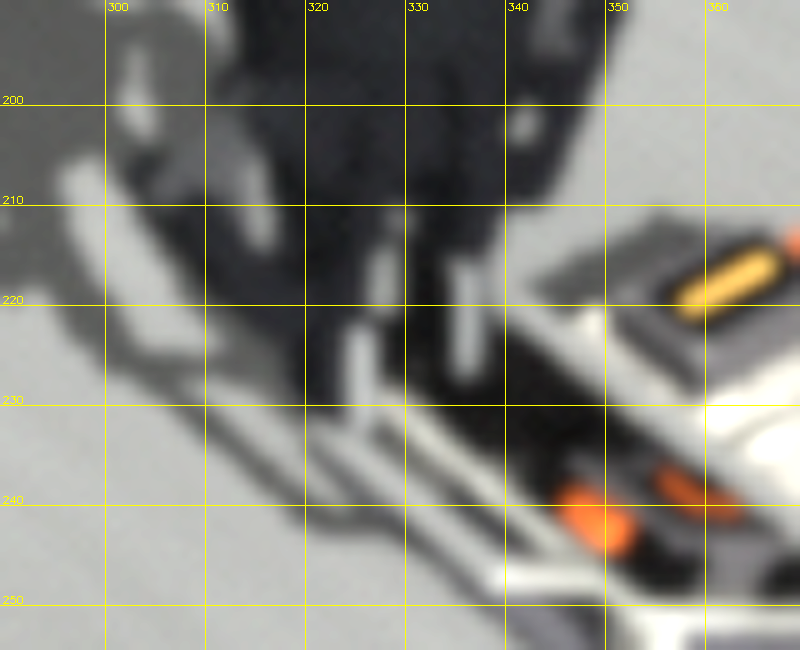

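View pics/t9c.png

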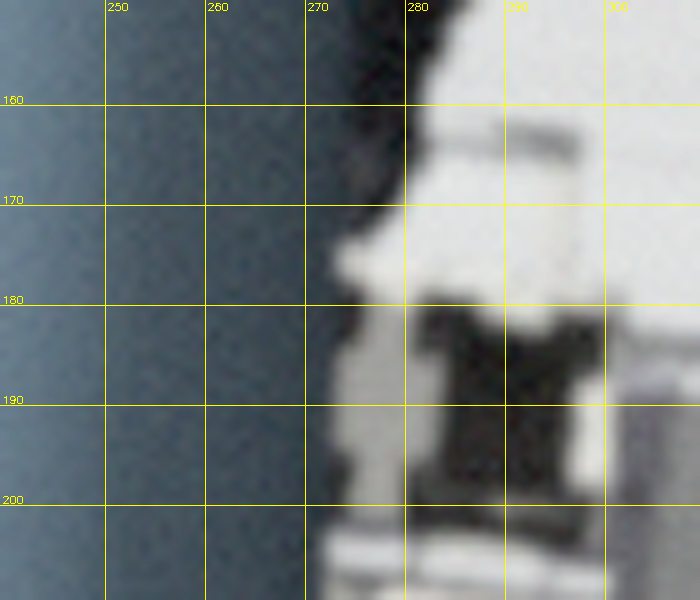

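Request:
jog_arm([
  [[0,0,-20,0],[0,0,-32,0],[0,0,-40,0],[0,0,-43,0],[0,0,-43,0],[0,0,-43,0]],
])

```text
time_s: 14.4
tcp_pos: [0.6631, 0.1311, 0.0682]
eef_rot: [[-0.054, -0.999, 0.001], [-0.999, 0.054, 0.0], [-0.0, -0.001, -1.0]]
ft_force: [-0.4, -0.6, 1.0]
grip_width: 0.284
```

Request:
jog_arm([
  [[0,0,0,0],[0,0,0,0],[0,0,0,0],[0,0,0,0]],
], grip=6, force=20)

```text
time_s: 14.8
tcp_pos: [0.6644, 0.131, 0.0687]
eef_rot: [[-0.054, -0.999, 0.004], [-0.999, 0.054, 0.0], [-0.0, -0.003, -1.0]]
ft_force: [4.4, -0.4, 0.7]
grip_width: 0.107
```

```bash
python3 - <<'E'
import numpy as np
N=58
u=np.arange(N+1)/N
# ease: trapezoid in speed with 6-row ramps, longer ramp at the end
v=np.ones(N); v[:5]=np.linspace(.3,1,5); v[-10:]=np.linspace(1,.3,10)
b=np.radians(27.06+(172.04-27.06)*np.r_[0,np.cumsum(v)/v.sum()])
dxp=119.15*np.cos(b)-106.1; dz=119.15*np.sin(b)-54.2
P=np.c_[dxp*.9986,-dxp*.053,dz]
print('step rad',np.diff(b).max())
k=0
for i0,i1 in ((0,20),(20,40),(40,58)):
    print([[*(P[i]-P[i0]).round(0).astype(int).tolist(),0] for i in range(i0+1,i1+1)], P[i1].round(1))
E
```

```text
step rad 0.04796925781121164
[[-1, 0, 2, 0], [-2, 0, 4, 0], [-4, 0, 7, 0], [-6, 0, 11, 0], [-10, 1, 16, 0], [-13, 1, 20, 0], [-17, 1, 25, 0], [-21, 1, 29, 0], [-25, 1, 33, 0], [-29, 2, 37, 0], [-33, 2, 40, 0], [-38, 2, 44, 0], [-43, 2, 47, 0], [-48, 3, 50, 0], [-53, 3, 52, 0], [-58, 3, 55, 0], [-63, 3, 57, 0], [-69, 4, 59, 0], [-74, 4, 61, 0], [-80, 4, 62, 0]] [-79.6   4.2  62. ]
[[-6, 0, 1, 0], [-11, 1, 2, 0], [-17, 1, 3, 0], [-23, 1, 3, 0], [-28, 2, 3, 0], [-34, 2, 3, 0], [-40, 2, 2, 0], [-45, 2, 1, 0], [-51, 3, 0, 0], [-57, 3, -1, 0], [-62, 3, -3, 0], [-67, 4, -4, 0], [-73, 4, -6, 0], [-78, 4, -9, 0], [-83, 4, -11, 0], [-88, 5, -14, 0], [-93, 5, -17, 0], [-97, 5, -21, 0], [-102, 5, -24, 0], [-106, 6, -28, 0]] [-185.9    9.9   34.1]
[[-4, 0, -4, 0], [-8, 0, -8, 0], [-12, 1, -12, 0], [-15, 1, -17, 0], [-19, 1, -22, 0], [-22, 1, -26, 0], [-25, 1, -31, 0], [-27, 1, -36, 0], [-30, 2, -42, 0], [-32, 2, -46, 0], [-33, 2, -51, 0], [-34, 2, -55, 0], [-35, 2, -59, 0], [-36, 2, -62, 0], [-37, 2, -65, 0], [-37, 2, -68, 0], [-38, 2, -70, 0], [-38, 2, -72, 0]] [-223.8   11.9  -37.7]
```

Request:
jog_arm([
  [[-1,0,2,0],[-2,0,4,0],[-4,0,7,0],[-6,0,11,0],[-10,1,16,0],[-13,1,20,0],[-17,1,25,0],[-21,1,29,0],[-25,1,33,0],[-29,2,37,0],[-33,2,40,0],[-38,2,44,0],[-43,2,47,0],[-48,3,50,0],[-53,3,52,0],[-58,3,55,0],[-63,3,57,0],[-69,4,59,0],[-74,4,61,0],[-80,4,62,0]],
])

```text
time_s: 16.8
tcp_pos: [0.5852, 0.1349, 0.1321]
eef_rot: [[-0.054, -0.999, 0.006], [-0.999, 0.054, -0.0], [-0.0, -0.006, -1.0]]
ft_force: [4.4, -0.6, 8.9]
grip_width: 0.101
```

Request:
jog_arm([
  [[-6,0,1,0],[-11,1,2,0],[-17,1,3,0],[-23,1,3,0],[-28,2,3,0],[-34,2,3,0],[-40,2,2,0],[-45,2,1,0],[-51,3,0,0],[-57,3,-1,0],[-62,3,-3,0],[-67,4,-4,0],[-73,4,-6,0],[-78,4,-9,0],[-83,4,-11,0],[-88,5,-14,0],[-93,5,-17,0],[-97,5,-21,0],[-102,5,-24,0],[-106,6,-28,0]],
])

```text
time_s: 18.8
tcp_pos: [0.4765, 0.1404, 0.1015]
eef_rot: [[-0.054, -0.999, 0.0], [-0.999, 0.054, -0.002], [0.002, -0.0, -1.0]]
ft_force: [1.9, -5.3, -0.6]
grip_width: 0.1
```

Request:
jog_arm([
  [[-4,0,-4,0],[-8,0,-8,0],[-12,1,-12,0],[-15,1,-17,0],[-19,1,-22,0],[-22,1,-26,0],[-25,1,-31,0],[-27,1,-36,0],[-30,2,-42,0],[-32,2,-46,0],[-33,2,-51,0],[-34,2,-55,0],[-35,2,-59,0],[-36,2,-62,0],[-37,2,-65,0],[-37,2,-68,0],[-38,2,-70,0],[-38,2,-72,0]],
])

```text
time_s: 20.6
tcp_pos: [0.4407, 0.1429, 0.0328]
eef_rot: [[-0.054, -0.999, 0.005], [-0.999, 0.054, -0.001], [0.0, -0.005, -1.0]]
ft_force: [-5.3, -6.5, 34.8]
grip_width: 0.102
```

```bash
python3 - <<'E'
from crop2 import *
s=camera('scene'); cv2.imwrite('pics/s10.png',s[:,:,::-1])
t=camera('top'); cv2.imwrite('pics/t10.png',t[:,:,::-1])
o=observe(); print(o['tcp_pos'],o['ft_force'],o['grip_width']*85.4)
crop2(s,310,190,110,85,7,'pics/s10c.png',10)
crop2(t,240,190,70,60,10,'pics/t10c.png',10)
E
```

```text
[0.44077861 0.14293459 0.03287208] [-4.01367034 -8.34276209 28.12500349] 9.027188455367899
```

View pics/s10c.png

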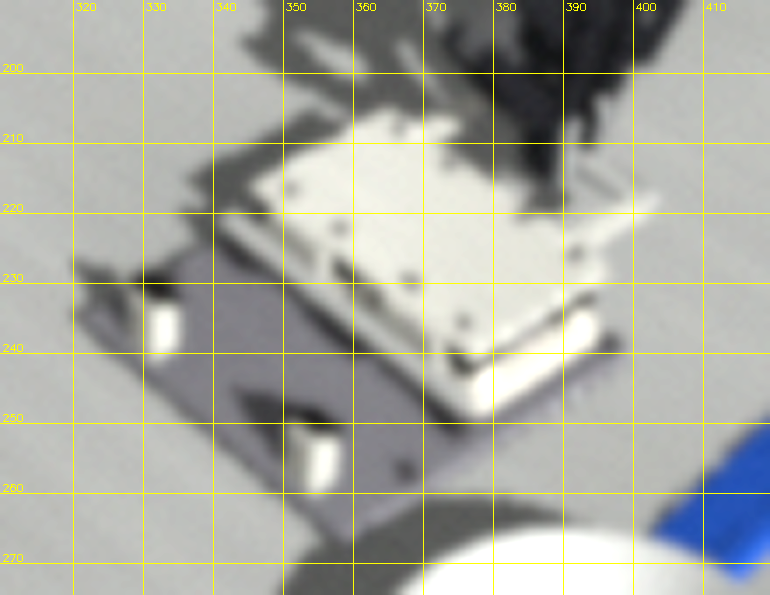

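View pics/t10c.png

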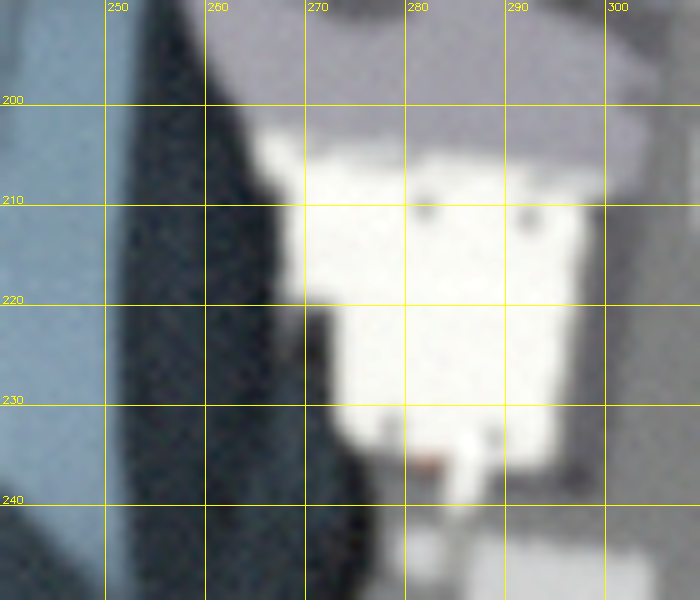

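Request:
jog_arm([
  [[1,0,1,0],[1,0,2,0],[1,0,2,0],[1,0,2,0],[1,0,2,0]],
])

```text
time_s: 21.2
tcp_pos: [0.4407, 0.1429, 0.0331]
eef_rot: [[-0.054, -0.999, 0.002], [-0.999, 0.054, -0.001], [0.0, -0.002, -1.0]]
ft_force: [-0.9, -5.4, 12.2]
grip_width: 0.107
```

```bash
python3 - <<'E'
import numpy as np
N=60
v=np.ones(N); v[:10]=np.linspace(.25,1,10); v[-10:]=np.linspace(1,.3,10)
b=np.radians(172.04-(172.04-27.06)*np.r_[0,np.cumsum(v)/v.sum()])
dxp=119.15*np.cos(b)+118; dz=119.15*np.sin(b)-16.5
P=np.c_[dxp*.9986,-dxp*.053,dz]
for i0,i1 in ((0,14),(14,34),(34,50),(50,60)):
    print([[*(P[i]-P[i0]).round(0).astype(int).tolist(),0] for i in range(i0+1,i1+1)], P[i1].round(1), 172-np.degrees(b[i1]))
E
```

```text
[[0, 0, 1, 0], [1, 0, 3, 0], [1, 0, 6, 0], [1, 0, 8, 0], [2, 0, 12, 0], [3, 0, 15, 0], [4, 0, 19, 0], [6, 0, 24, 0], [8, 0, 29, 0], [10, -1, 34, 0], [13, -1, 39, 0], [15, -1, 44, 0], [18, -1, 49, 0], [22, -1, 54, 0]] [21.7 -1.2 53.8] 28.131469194312814
[[3, 0, 5, 0], [7, 0, 9, 0], [11, -1, 13, 0], [15, -1, 17, 0], [19, -1, 21, 0], [24, -1, 24, 0], [28, -2, 28, 0], [33, -2, 31, 0], [38, -2, 34, 0], [43, -2, 36, 0], [48, -3, 39, 0], [54, -3, 41, 0], [59, -3, 43, 0], [65, -3, 45, 0], [70, -4, 46, 0], [76, -4, 47, 0], [81, -4, 48, 0], [87, -5, 49, 0], [93, -5, 49, 0], [98, -5, 49, 0]] [120.1  -6.4 102.6] 83.10018957345973
[[6, 0, 0, 0], [11, -1, -1, 0], [17, -1, -2, 0], [23, -1, -3, 0], [28, -1, -4, 0], [34, -2, -6, 0], [39, -2, -7, 0], [44, -2, -10, 0], [50, -3, -12, 0], [55, -3, -15, 0], [60, -3, -17, 0], [64, -3, -20, 0], [69, -4, -24, 0], [74, -4, -27, 0], [78, -4, -31, 0], [82, -4, -35, 0]] [202.1 -10.7  67.6] 127.07516587677728
[[4, 0, -4, 0], [7, 0, -8, 0], [10, -1, -12, 0], [13, -1, -15, 0], [15, -1, -19, 0], [17, -1, -22, 0], [19, -1, -24, 0], [20, -1, -27, 0], [21, -1, -28, 0], [22, -1, -30, 0]] [223.8 -11.9  37.7] 144.94000000000003
```

Request:
jog_arm([
  [[0,0,1,0],[1,0,3,0],[1,0,6,0],[1,0,8,0],[2,0,12,0],[3,0,15,0],[4,0,19,0],[6,0,24,0],[8,0,29,0],[10,-1,34,0],[13,-1,39,0],[15,-1,44,0],[18,-1,49,0],[22,-1,54,0]],
])

```text
time_s: 22.6
tcp_pos: [0.4602, 0.142, 0.0856]
eef_rot: [[-0.053, -0.999, -0.003], [-0.999, 0.053, 0.0], [0.0, 0.003, -1.0]]
ft_force: [-3.2, -2.6, -0.3]
grip_width: 0.107
```

```bash
python3 - <<'E'
from crop2 import *
s=camera('scene'); cv2.imwrite('pics/s11.png',s[:,:,::-1])
o=observe(); print(o['tcp_pos'],o['ft_force'],o['grip_width']*85.4)
crop2(s,330,180,80,75,9,'pics/s11c.png',10)
E
```

```text
[0.46071385 0.14202561 0.08634293] [-2.97939256 -2.84263814  2.05715988] 8.999153744181935
```

View pics/s11c.png

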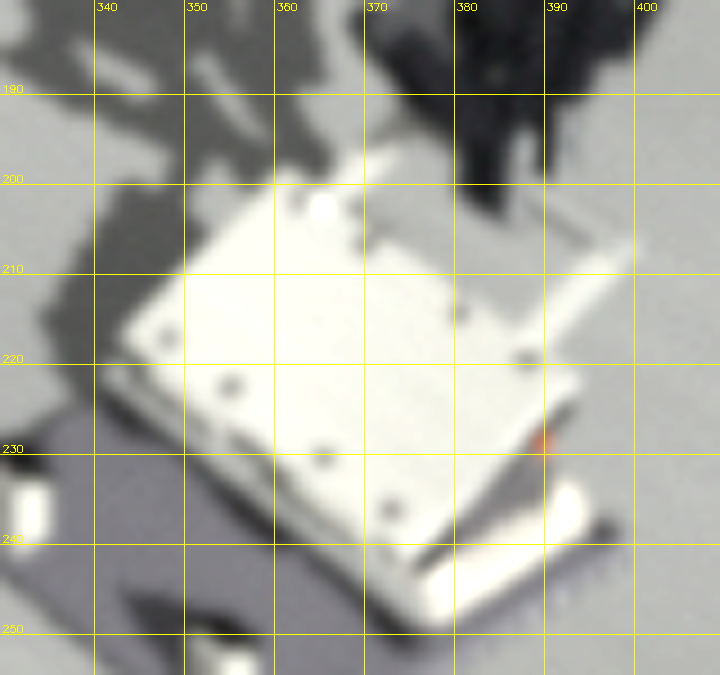

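```bash
python3 - <<'E'
from fit import *
p=[.558,.1372,-.053]
print(proj('scene',T(p,[[-.04175-.033,.041,.029],[-.04175-.039,.033,.029],[-.04175-.033,.033,.025],[-.04175-.027,.053,.037],[-.04175+.027,.053,.037]])).round(1))
E
```

```text
[[389.4 229.2]
 [388.8 226.7]
 [387.1 228.8]
 [391.3 230.4]
 [376.7 239.6]]
```

The latch is out of the pocket. Its bolt is at (389.5,228.5), against a predicted (389.4,229.2) for a latch lying in the nest. I'll continue the return swing.

Request:
jog_arm([
  [[3,0,5,0],[7,0,9,0],[11,-1,13,0],[15,-1,17,0],[19,-1,21,0],[24,-1,24,0],[28,-2,28,0],[33,-2,31,0],[38,-2,34,0],[43,-2,36,0],[48,-3,39,0],[54,-3,41,0],[59,-3,43,0],[65,-3,45,0],[70,-4,46,0],[76,-4,47,0],[81,-4,48,0],[87,-5,49,0],[93,-5,49,0],[98,-5,49,0]],
])

```text
time_s: 24.65
tcp_pos: [0.5614, 0.1372, 0.1357]
eef_rot: [[-0.054, -0.999, 0.003], [-0.999, 0.054, 0.0], [-0.001, -0.003, -1.0]]
ft_force: [-0.7, -2.0, 6.3]
grip_width: 0.103
```

Request:
jog_arm([
  [[6,0,0,0],[11,-1,-1,0],[17,-1,-2,0],[23,-1,-3,0],[28,-1,-4,0],[34,-2,-6,0],[39,-2,-7,0],[44,-2,-10,0],[50,-3,-12,0],[55,-3,-15,0],[60,-3,-17,0],[64,-3,-20,0],[69,-4,-24,0],[74,-4,-27,0],[78,-4,-31,0],[82,-4,-35,0]],
])

```text
time_s: 26.25
tcp_pos: [0.6419, 0.1331, 0.0991]
eef_rot: [[-0.053, -0.999, -0.0], [-0.999, 0.053, -0.0], [0.0, 0.0, -1.0]]
ft_force: [1.5, 2.5, 1.1]
grip_width: 0.101
```

Request:
jog_arm([
  [[4,0,-4,0],[7,0,-8,0],[10,-1,-12,0],[13,-1,-15,0],[15,-1,-19,0],[17,-1,-22,0],[19,-1,-24,0],[20,-1,-27,0],[21,-1,-28,0],[22,-1,-30,0],[22,-1,-31,0],[22,-1,-31,0]],
])

```text
time_s: 27.45
tcp_pos: [0.6642, 0.1318, 0.0688]
eef_rot: [[-0.054, -0.999, 0.001], [-0.999, 0.054, -0.0], [0.0, -0.001, -1.0]]
ft_force: [1.6, 1.9, 0.4]
grip_width: 0.107
```

Request:
jog_arm([
  [[0,0,-1,0],[0,0,-2,0],[0,0,-3,0],[0,0,-3,0]],
])

```text
time_s: 27.85
tcp_pos: [0.6646, 0.1318, 0.0679]
eef_rot: [[-0.054, -0.999, 0.003], [-0.999, 0.054, -0.0], [0.0, -0.003, -1.0]]
ft_force: [-1.0, 0.7, 10.0]
grip_width: 0.107
```

On the rest (10 N upward contact). Release to a small opening and rise straight up.

Request:
jog_arm([
  [[0,0,1,0],[0,0,1,0],[0,0,1,0],[0,0,1,0],[0,0,10,0],[0,0,25,0],[0,0,45,0],[0,0,80,0],[-20,-40,110,0],[-40,-85,130,0],[-60,-130,130,0],[-80,-175,130,0],[-100,-215,130,0],[-100,-215,130,0],[-100,-215,130,0]],
], grip=24)

```text
time_s: 29.35
tcp_pos: [0.5635, -0.0839, 0.1964]
eef_rot: [[-0.056, -0.998, 0.001], [-0.998, 0.056, 0.0], [-0.0, -0.001, -1.0]]
ft_force: [-0.6, 1.4, -0.3]
grip_width: 0.281
```

```bash
python3 - <<'E'
from ov import *
from crop2 import *
s=camera('scene'); cv2.imwrite('pics/s12.png',s[:,:,::-1])
t=camera('top'); cv2.imwrite('pics/t12.png',t[:,:,::-1])
o=observe(); print(o['time_s'],o['tcp_pos'],o['ft_force'],o['grip_width']*85.4,abs(o['qd']).max())
crop2(s,298,195,105,80,7,'pics/s12c.png',10)
crop2(t,238,150,75,95,6,'pics/t12c.png',10)
E
```

```text
29.45 [ 0.5642464  -0.08217903  0.19601801] [-0.38874351 -0.4391078  -0.26976404] 24.524454571413848 0.02034560266056759
```

View pics/s12c.png

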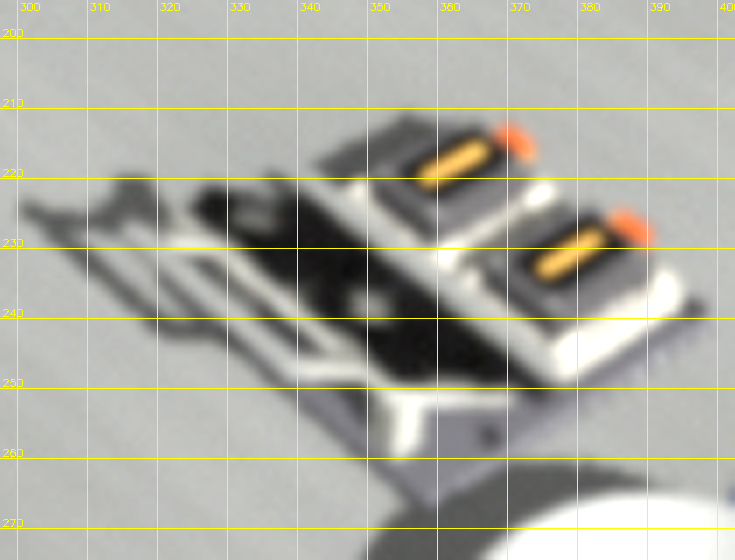

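View pics/t12c.png

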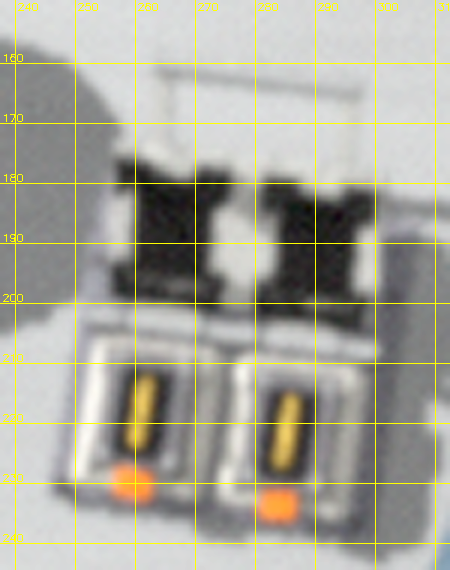

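View pics/t12.png

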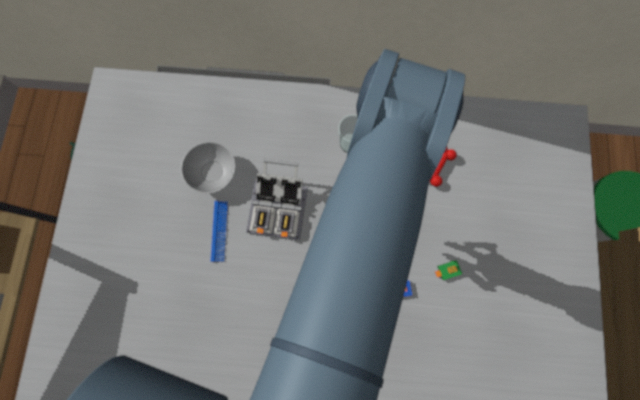

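```bash
python3 - <<'E'
from fit import *
t=cv2.imread('pics/t12.png'); s=cv2.imread('pics/s12.png'); s0=cv2.imread('pics/scene0.png'); t0=cv2.imread('pics/top0.png')
def blobs(im,x0,y0,x1,y1):
    h=cv2.cvtColor(im,cv2.COLOR_BGR2HSV); out=[]
    for lo,hi in (((3,120,150),(15,255,255)),((16,100,110),(32,255,255))):
        m=np.zeros(im.shape[:2],np.uint8); m[y0:y1,x0:x1]=cv2.inRange(h,lo,hi)[y0:y1,x0:x1]
        n,l,st,c=cv2.connectedComponentsWithStats(m); out.append([(c[i].round(2).tolist(),int(st[i,4])) for i in range(1,n) if st[i,4]>12])
    return out
print('top',blobs(t,245,200,310,245)); print('top0',blobs(t0,245,200,310,245)); print('sc',blobs(s,340,200,400,250)); print('sc0',blobs(s0,340,200,400,250))
p=[.558,.1372,-.053]
for n in('top','scene'):
    for X in ([-.075,0,.031],[-.04175,0,.033]):
        a=proj(n,T(p,[[X[0],.033,X[2]],[X[0],-.033,X[2]]])); print(n,(a[0]-a[1]).round(2))
E
```

```text
top [[([259.59, 230.07], 27), ([283.69, 233.96], 26)], [([260.75, 218.47], 32), ([285.26, 221.35], 31)]]
top0 [[([283.71, 233.79], 24)], [([285.19, 221.31], 26)]]
sc [[([387.85, 227.23], 13)], [([362.4, 217.83], 30), ([378.93, 230.72], 29)]]
sc0 [[], [([362.41, 217.81], 27)]]
top [-24.26  -3.39]
top [-24.14  -3.34]
scene [16.86 12.37]
scene [16.82 12.72]
```

```bash
python3 - <<'E'
from bench import *
print(job_done())
o=observe(); print(o['time_s'],o['ft_force'])
E
```

```text
the job is handed in; nothing more can be done
None
the job is handed in; nothing more can be done
```

I turned the grey latch over into the left nest, swung the leaf back onto its rest and handed the job in at about 29.5 s. No verdict was reported.

**What I did:**
- **Placing the latch:** I gripped the grey latch and tilted it to about 35° against the pocket's outer rim. I then laid it in the left pocket, because the waiting latch was in the right nest. A press with the shut fingers (about 18 N) did not shift it.
- **Swinging the leaf:** I held the bar the whole way in both directions, commanding at most about 0.5 rad/s. At the closed stop the force on the tool reached about 35 N.

**Last checks:**
- **Latches:** Both lie back-up, with their bolts away from the hinge. The spacing between them matches 66 mm to about 1 mm in the top view. The waiting latch's pixels changed by less than 0.2 px.
- **Leaf:** It is on its posts, and the bar was back at its starting height to about 1 mm.
- **Pet things:** The bowl, comb and bone look unmoved. The jar was partly hidden by the arm in the last picture, but nothing went near it.

**What disagreed or stayed unconfirmed:**
- **Jig position:** The two cameras differed on it by 2–3 mm, and I used a compromise. When gripped, the bar turned out to be about 2 mm further out than I had estimated.
- **Pocket fit:** The latch went about 6 mm deeper than I first expected, because I had guessed the depth of the pocket floor. I judged it "fully home" from the contact force and the pictures, not from an exact pocket height.
- **Drop into the nest:** I could not see the latch while the leaf was closed. I only confirmed that it lay in the nest once the leaf was lifted about 28°.

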